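Fit the matching carrier yoke to the slide spinner and put the spares away

ROBOT

A 7-joint arm with a two-finger parallel gripper is mounted at the origin on the work surface. World frame = base frame: x ahead of the robot, y to its left, z up, the work surface at z = 0. Lengths are in m, angles in rad, forces in N, time in s.
With the tool pointing down it reaches from about 0.35 to 0.775 m from the base axis. Payload 3.1 kg.
Tool frame: the origin (TCP) lies at the very end of the fingers, on their centre line; the grasp point (between the pads) lies 19 mm behind it; z points along the fingers, y is the line along which they close (so a half turn about z gives the same grasp; the last joint's range is limited). The gripper opens to 85 mm and grips with 20 to 120 N. Pads are 22 mm wide; open, the fingers measure 114 mm over their backs; the gripper's body (76 mm by 85 mm) begins 54 mm behind the grasp point. The pads swing forward as they close: fully open they stand 13 mm farther back than shut.
Start: joints at [-1.216, 0.311, 0.014, 1.512, -0.004, 1.319, -0.027], TCP at [0.213, 0.507, 0.231] pointing down, gripper open.
Joint ranges: [-2.7, 2.7], [-0.3, 1.91], [-1.27, 1.3], [0.12, 2.57], [-1.44, 4.58], [0.2, 2.03], [-3.05, 3.05]. Speed limits (rad/s): [2.79, 2.79, 3.14, 3.14, 3.14, 3.14, 3.14].

INTERFACE

Orientations are given as a rotation vector (axis times angle).
In Python, from rig import bot gives the robot as it stands. The module is installed in compiled form; this text tells all that it offers.
- The arm moves only by the tool move_arm, never from a script. Its argument "plan" is a list of rows, each an object of numbers: "dx", "dy", "dz": the shift along the tool's x, y, z each as a share of 200 mm, from -1 to 1; "wx", "wy", "wz": the turn, a rotation vector about the tool's x, y, z each as a share of 90 degrees, from -1 to 1. A call has 1 to 5 rows; each row is the pose to reach, as a shift and turn from the pose commanded when the call began, along the tool's axes at that moment; what a row does not reach only later rows make up. A row lasts 1/12 s, in which the tool goes at most 41.7 mm and 7.16 degrees, less where a joint would pass 70% of its speed; a pose out of reach is approached as far as the arm can. A call with a number of a shift or a turn outside -1 to 1 is refused whole. A call with a gripper value outside its range is refused whole. "gripper" is the opening, from 0 (shut) to 1 (fully open), set as the call begins (left out, the last holds). The fingers move at their own pace and stop on an object; the grip force is fixed at half the most. Time passes only in rows, so rows that repeat a pose let the fingers close. It gives the time, the measured TCP pose, the force, the opening and the grip force at its end, in the units of the state.
- bot.get_state(): the state, without advancing time (a new reading comes with each control period).
- bot.read_camera(name): name is "scene" or "side" or "wrist"; returns a dict with "img" (480x640x3 uint8, red, green, blue), "range_z" (480x640 float32, m along the optical axis (not along the pixel's ray), 0 where there is no reading), "intrinsics" (3x3 intrinsics, pixels), "dist" ([k1, k2, p1, p2, k3] as OpenCV has them; the pictures are not rectified), "T" (4x4, takes a point from camera to world coordinates); the wrist camera has in their place "hand_eye" (4x4, takes a point from camera to tool coordinates, whose origin is the TCP and whose axes are the flange's). Camera axes: x right, y up, looking along -z (the intrinsics and any distortion apply to the point x, -y, -z); pixel columns grow to the right and rows downward; lengths in m; the calibration is good to about 2 mm. A picture is of the moment at which its call begins: read the wrist's pose just before it.
- bot.job_done(): hands the job in; it is judged then, once.
Trained networks look in the newest picture that a camera, given by its name, has taken for a name from the list of things; names that differ only in an ending like _2 or _b are one class to them, and where a whole thing is asked for, a point or a joint stands for the part that bears it (a point fixed in the world has none). Each returns a list of dicts, best first, with "confidence" (0 to 1); they miss things now and then, are a little off and sometimes report something else, mostly with a low value. They report only what shows in the picture. A call takes as long as a camera call.
- bot.recognise(thing, camera): "rect" ([centre column, centre row, width, height] in pixels, round what is visible of it).
- bot.cut_out(thing, camera): "pixels" (480x640 bool, what is visible of it) and "rect" ([centre column, centre row, width, height] in pixels, round what is visible of it).
The state is a dict: "time": time; "joint_positions": joint angles; "qd": joint speeds; "tau": joint torques, N m; "eef_pos": TCP position; "orientation": TCP orientation; "ft_force": force on the tool from outside, world axes, zero at the start; "ft_torque": the same for the moment, N m; "finger_gap": finger opening in m; "grip_force": force on a finger pad.
Only numpy, scipy, OpenCV 4.12 (cv2) and the standard library are available. Lean on these libraries where they do the work, as an engineer would, in place of code of your own. Each camera call takes 0.05 s, during which the arm holds its last target. There are 200 camera calls.

TASK

Get the slide spinner ready: find the violet yoke whose keyway lines up with the brass key of the fitted shaft while its bar lies lengthwise between the cheeks, and lower it fully home on the deck. Then swing the sprung hold-down bar down over it and, keeping it pressed down, slide the yellow latch well across so that it stays shut. After that lay every spare yoke flat across both rails of the raised rack and none on top of another, and leave the other things on the bench where they are.

Things in the scene. Friction and masses are not known exactly. Their poses are not given: they have to be found in the camera images.
- yoke_a_mid (a point): Violet yoke A: 8-sided boss 48 mm across flats, 30 tall, midway on a bar 120 long (own x), 30 wide, 14 thick, undersides flush; 0.25 kg. Grasp across the 20 mm wide boss flats on its own +y and -y sides. Through bore 29 mm; keyway 12 mm wide, white-framed, to 21 mm from axis, along own +x, towards one end. Point: on the bore axis, 15 mm above the underside; z up.
- yoke_b_mid (a point): Violet yoke B: 8-sided boss 48 mm across flats, 30 tall, midway on a bar 120 long (own x), 30 wide, 14 thick, undersides flush; 0.25 kg. Grasp across the 20 mm wide boss flats on its own +y and -y sides. Through bore 29 mm; keyway 12 mm wide, white-framed, to 21 mm from axis, along own +y, square to its length. Point: on the bore axis, 15 mm above the underside; z up.
- yoke_c_mid (a point): Violet yoke C: 8-sided boss 48 mm across flats, 30 tall, midway on a bar 120 long (own x), 30 wide, 14 thick, undersides flush; 0.25 kg. Grasp across the 20 mm wide boss flats on its own +y and -y sides. Through bore 29 mm; keyway 12 mm wide, white-framed, to 21 mm from axis, half-way between own +x and +y (45 degrees). Point: on the bore axis, 15 mm above the underside; z up.
- yoke_d_mid (a point): Violet yoke D, at times absent: 8-sided boss 48 mm across flats, 30 tall, midway on a bar 120 long (own x), 30 wide, 14 thick, undersides flush; 0.25 kg. Grasp across the 20 mm wide boss flats on its own +y and -y sides. Through bore 29 mm; keyway 12 mm wide, white-framed, to 21 mm from axis, half-way between own -x and +y (135 degrees). Point: on the bore axis, 15 mm above the underside; z up.
- yoke_e_mid (a point): Violet yoke E, at times absent: 8-sided boss 48 mm across flats, 30 tall, midway on a bar 120 long (own x), 30 wide, 14 thick, undersides flush; 0.25 kg. Grasp across the 20 mm wide boss flats on its own +y and -y sides. Through bore 29 mm; plain, no keyway, fits no shaft. Point: on the bore axis, 15 mm above the underside; z up.
- shaft_a_top (a point): Keyed steel shaft A; only one of shafts A, B, C is fitted in a run, the others are absent. Heavy foot, flush in the deck. 24 mm diameter, 28 mm tall above the deck; brass key 7 mm wide, 26 mm tall, reaching 19 mm from the axis, towards the spinner's +x (white mark beyond it). Yoke A matches it, own x the same way as the spinner's x. Point: centre of its top; axes as the spinner's.
- shaft_b_top (a point): Keyed steel shaft B; only one of shafts A, B, C is fitted in a run, the others are absent. Heavy foot, flush in the deck. 24 mm diameter, 28 mm tall above the deck; brass key 7 mm wide, 26 mm tall, reaching 19 mm from the axis, towards the spinner's +y (white mark beyond it). Yoke B matches it, own x the same way as the spinner's x. Point: centre of its top; axes as the spinner's.
- shaft_c_top (a point): Keyed steel shaft C; only one of shafts A, B, C is fitted in a run, the others are absent. Heavy foot, flush in the deck. 24 mm diameter, 28 mm tall above the deck; brass key 7 mm wide, 26 mm tall, reaching 19 mm from the axis, half-way between the spinner's +x and +y (white mark beyond it). Yoke C matches it, own x the same way as the spinner's x. Point: centre of its top; axes as the spinner's.
- spinner: White spinner, fixed; deck 40 mm above the table. Origin on the table under the shaft axis; -x is its front (latch), +x its hinge side. Base spans own x -125 to 105, y -90 to 90 mm. Four cheeks 12 mm tall at |x| 36 to 58 mm leave a 38 mm wide channel along x for the yoke's bar.
- spinner_seat (a point): Centre of the deck, on the shaft axis, where the underside of the right yoke comes to rest; axes as the spinner's. A yoke that is home has its middle point 15 mm above it.
- gate (a joint): Angle (rad) of the sprung hold-down bar: 0 shut (level, 3 mm above the seated yoke), 1.85 open (leaning back past upright); range -0.03 to 1.85. A torsion spring always drives it open, 0.45 N m/rad x (2.2 - angle): about 5 N on its red plate holds it shut.
- gate_hinge (a point): Middle of the hold-down bar's hinge axis (along the spinner's y), 85 mm from the shaft axis on the spinner's +x side, 77 mm above the table. Axes turn with the bar: -x runs along it to the red plate, z is the normal of its outer face (upper when shut). Bar 24 mm wide, 8 thick, centred on the axis.
- gate_pad (a point): Where to push: on the red plate's outer face, 160 mm from the hinge, 52 mm to its -y side; 81 mm above the table when shut. Axes turn with the bar. Plate 8 mm thick, own y -75 to 45 mm, 135 to 180 mm from the hinge; a 25 mm deep notch in its free edge at own y -23 to 1 mm passes over the latch when that is back.
- latch (a joint): Travel (m) of the yellow latch: 0 back (in line with the notch), 0.034 fully across along the spinner's +y. Its tongue, 3 mm above the shut plate, holds it down from 0.014 on; be past 0.020. Needs about 1.5 N, stays where left. If it is not back, the bar cannot come down past it.
- latch_post (a point): In the latch's upright post: 14 mm wide (y), at spinner x -122 to -76 mm, top 117 mm and tongue underside 84 mm above the table. Point at x -85, and y -11 mm at travel 0. Fingers that press the plate down at spinner x -76 and slide along it towards the spinner's +y push the post across.
- rack: Fixed rack for spare yokes: two rails along own y, 10 mm wide, at own x -40 and 40 mm, tops 50 mm above the table, in grey rims 62 mm tall with inner faces at x -68 and 68, y -185 and 185 mm. Origin on the table under its middle. Up to four yokes lie side by side about 85 mm apart, bar along the rack's x.
- slide_box: Bystander, to be left alone: blue slide box 85 x 100 x 35 mm; origin at the centre of its underside.
- mouse: Bystander, to be left alone: dark computer mouse 105 x 60 x 32 mm; origin at the centre of its underside.
- jar: Bystander, to be left alone: specimen jar 50 mm across, 60 mm tall, red cap; origin at the centre of its underside.
- drop_bottle: Bystander, to be left alone: dropper bottle 40 mm across, 75 mm tall; origin at the centre of its underside.
- slide_pack: Bystander, to be left alone: cardboard slide pack 80 x 55 x 30 mm; origin at the centre of its underside.
- counter: Bystander, to be left alone: steel tally counter 70 x 50 x 28 mm; origin at the centre of its underside.

How it is judged:
On the way, in this order (a step that is already met when the one before it is completed fails the run):
1. the yoke that matches the fitted shaft is fully home between the cheeks (horizontal distance between yoke_a_mid and shaft_a_top below 0.006 m and horizontal distance between yoke_b_mid and shaft_b_top below 0.006 m and horizontal distance between yoke_c_mid and shaft_c_top below 0.006 m and ((horizontal distance between yoke_a_mid and spinner_seat below 0.006 m and z of yoke_a_mid in the frame of spinner_seat below 0.019 m and angle between the x axis of yoke_a_mid and the x axis of spinner, either way round below 0.12 rad) or (horizontal distance between yoke_b_mid and spinner_seat below 0.006 m and z of yoke_b_mid in the frame of spinner_seat below 0.019 m and angle between the x axis of yoke_b_mid and the x axis of spinner, either way round below 0.12 rad) or (horizontal distance between yoke_c_mid and spinner_seat below 0.006 m and z of yoke_c_mid in the frame of spinner_seat below 0.019 m and angle between the x axis of yoke_c_mid and the x axis of spinner, either way round below 0.12 rad)) and value of joint gate above 1 rad), for 0.2 s.
2. the hold-down bar is shut over it and latched (horizontal distance between yoke_a_mid and shaft_a_top below 0.006 m and horizontal distance between yoke_b_mid and shaft_b_top below 0.006 m and horizontal distance between yoke_c_mid and shaft_c_top below 0.006 m and ((horizontal distance between yoke_a_mid and spinner_seat below 0.006 m and z of yoke_a_mid in the frame of spinner_seat below 0.019 m and angle between the x axis of yoke_a_mid and the x axis of spinner, either way round below 0.12 rad) or (horizontal distance between yoke_b_mid and spinner_seat below 0.006 m and z of yoke_b_mid in the frame of spinner_seat below 0.019 m and angle between the x axis of yoke_b_mid and the x axis of spinner, either way round below 0.12 rad) or (horizontal distance between yoke_c_mid and spinner_seat below 0.006 m and z of yoke_c_mid in the frame of spinner_seat below 0.019 m and angle between the x axis of yoke_c_mid and the x axis of spinner, either way round below 0.12 rad)) and value of joint gate below 0.06 rad and value of joint latch above 0.02 m), for 0.2 s.
At the end, for the whole second after the job is handed in: Matching yoke home on its shaft (6 mm off axis, 4 mm off deck, 0.12 rad at most); bar under 0.06 rad, latch at least 20 mm across; each spare at rest flat (0.08 rad) on both rails, its middle within 25 mm of the rack centre line and 170 mm of its middle along the rails (all of step 2 and ((horizontal distance between yoke_a_mid and spinner_seat below 0.006 m and z of yoke_a_mid in the frame of spinner_seat below 0.019 m and angle between the x axis of yoke_a_mid and the x axis of spinner, either way round below 0.12 rad) or (x of yoke_a_mid in the frame of rack between -0.025 and 0.025 m and y of yoke_a_mid in the frame of rack between -0.17 and 0.17 m and z of yoke_a_mid in the frame of rack between 0.059 and 0.071 m and angle between the z axis of yoke_a_mid and the z axis of rack, either way round below 0.08 rad)) and ((horizontal distance between yoke_b_mid and spinner_seat below 0.006 m and z of yoke_b_mid in the frame of spinner_seat below 0.019 m and angle between the x axis of yoke_b_mid and the x axis of spinner, either way round below 0.12 rad) or (x of yoke_b_mid in the frame of rack between -0.025 and 0.025 m and y of yoke_b_mid in the frame of rack between -0.17 and 0.17 m and z of yoke_b_mid in the frame of rack between 0.059 and 0.071 m and angle between the z axis of yoke_b_mid and the z axis of rack, either way round below 0.08 rad)) and ((horizontal distance between yoke_c_mid and spinner_seat below 0.006 m and z of yoke_c_mid in the frame of spinner_seat below 0.019 m and angle between the x axis of yoke_c_mid and the x axis of spinner, either way round below 0.12 rad) or (x of yoke_c_mid in the frame of rack between -0.025 and 0.025 m and y of yoke_c_mid in the frame of rack between -0.17 and 0.17 m and z of yoke_c_mid in the frame of rack between 0.059 and 0.071 m and angle between the z axis of yoke_c_mid and the z axis of rack, either way round below 0.08 rad)) and x of yoke_d_mid in the frame of rack between -0.025 and 0.025 m and y of yoke_d_mid in the frame of rack between -0.17 and 0.17 m and z of yoke_d_mid in the frame of rack between 0.059 and 0.071 m and angle between the z axis of each of yoke_d_mid, yoke_e_mid and the z axis of rack, either way round below 0.08 rad and x of yoke_e_mid in the frame of rack between -0.025 and 0.025 m and y of yoke_e_mid in the frame of rack between -0.17 and 0.17 m and z of yoke_e_mid in the frame of rack between 0.059 and 0.071 m and linear speed of each of yoke_a, yoke_b, yoke_c, yoke_d, yoke_e below 0.02 m/s); the robot touches nothing.
It fails at once if a bystander is pushed more than 3 cm (distance of any of slide_box, mouse, jar, drop_bottle, slide_pack, counter from where it was at the start of the episode above 0.03 m).
It fails at once if a bystander is tipped over (angle between any of slide_box, mouse, jar, drop_bottle, slide_pack, counter's own z axis and vertical above 0.5 rad).
Of shaft_a, shaft_b, shaft_c only 1 to 1 are there at a start; the rules pass over those that are not, and their reading is None.
Of yoke_d, yoke_e only 1 to 2 are there at a start; the rules pass over those that are not, and their reading is None.
At some moment in a run one of yoke_a, yoke_b, yoke_c may be knocked a few centimetres aside while the robot is not near it.
Once in a run the grip may slacken for a moment while it holds something.
It also fails if it takes over 210 s, if anything falls off the work surface, if the arm or the gripper's body presses on something with over 40 N, if the wrist force passes 120 N, or if a joint passes its speed limit or range.

## Working session

There is one attempt and no reset: what is moved stays moved. The work goes in short steps, Python scripts to look and compute and a tool call to move; the robot and the scene stay as the last step left them, time stands still between calls to the robot, and variables do not carry over. Pictures are saved under pics/ and viewed, at most 14 in all, crops included, and the job is handed in when it is done.

Besides the shell and the picture viewer there is one more tool, called after ">>>" as name([rows], argument=value, ...), one row to a line, values as JSON. move_arm: Moves the arm, as the interface text tells. Its arguments: {"type":"object","properties":{"plan":{"type":"array","items":{"type":"object","properties":{"dx":{"type":"number"},"dy":{"type":"number"},"dz":{"type":"number"},"wx":{"type":"number"},"wy":{"type":"number"},"wz":{"type":"number"}}}},"gripper":{"type":"number"}},"required":["plan"]}

```bash
mkdir -p pics; cat > h.py <<'E'
import numpy as np, cv2
from scipy.spatial.transform import Rotation as R
from rig import bot
def cam(name,save=None):
    s=bot.get_state(); c=bot.read_camera(name)
    if 'T' not in c or c.get('T') is None:
        M=np.eye(4); M[:3,:3]=R.from_rotvec(s['orientation']).as_matrix(); M[:3,3]=s['eef_pos']
        c['T']=M@c['hand_eye']
    if save: cv2.imwrite('pics/'+save,c['img'][:,:,::-1])
    return c
def cloud(c,mask=None):
    """world points (N,3) and pixels (N,2) of valid range readings in mask"""
    z=c['range_z']; m=z>0
    if mask is not None: m&=mask
    v,u=np.nonzero(m); d=z[v,u]
    p=cv2.undistortPoints(np.stack([u,v],1).astype(np.float64)[:,None],c['intrinsics'],np.array(c['dist']))[:,0]
    P=np.stack([p[:,0]*d,-p[:,1]*d,-d],1)
    return P@c['T'][:3,:3].T+c['T'][:3,3], np.stack([u,v],1)
def proj(c,W):
    W=np.atleast_2d(W); Ti=np.linalg.inv(c['T']); P=W@Ti[:3,:3].T+Ti[:3,3]
    return cv2.projectPoints(P*[1,-1,-1],np.zeros(3),np.zeros(3),c['intrinsics'],np.array(c['dist']))[0][:,0]
E
python3 - <<'E'
from h import *
s=bot.get_state(); print({k:np.round(v,3) for k,v in s.items()})
a=cam('scene','scene0.png'); 
things=['yoke_a_mid','spinner','rack','shaft_a_top','gate','latch','slide_box','mouse','jar','drop_bottle','slide_pack','counter']
for t in things:
    print(t,[(np.round(r['rect']).astype(int).tolist(),round(r['confidence'],2)) for r in bot.recognise(t,'scene')][:7])
cam('side','side0.png')
print(np.round(a['T'],3))
E
```

```text
{'time': np.float64(0.0), 'joint_positions': array([-1.216,  0.312,  0.014,  1.513, -0.004,  1.319, -0.027]), 'qd': array([ 0.   ,  0.   , -0.   ,  0.001,  0.   ,  0.002, -0.001]), 'tau': array([-0.0000e+00, -3.7991e+01,  1.4600e-01, -2.3059e+01,  1.2000e-02,
        1.4000e-02, -0.0000e+00]), 'eef_pos': array([0.212, 0.507, 0.23 ]), 'orientation': array([-0.619, -3.08 ,  0.004]), 'ft_force': array([ 0.253, -1.016, -0.532]), 'ft_torque': array([ 0.018, -0.065,  0.009]), 'grip_force': np.float64(0.0), 'finger_gap': np.float64(0.085)}
yoke_a_mid [([229, 206, 38, 31], 0.59)]
spinner [([511, 291, 110, 126], 0.74)]
rack [([262, 281, 189, 118], 0.74)]
shaft_a_top []
gate [([528, 292, 80, 53], 0.71), ([350, 248, 26, 39], 0.56)]
latch [([510, 240, 18, 24], 0.66)]
slide_box [([288, 177, 44, 37], 0.8)]
mouse [([172, 202, 44, 28], 0.77), ([301, 236, 20, 34], 0.4), ([526, 296, 78, 51], 0.28)]
jar [([402, 302, 29, 34], 0.69)]
drop_bottle [([372, 373, 23, 29], 0.69)]
slide_pack [([206, 170, 24, 26], 0.68)]
counter [([422, 369, 33, 37], 0.81), ([398, 262, 37, 37], 0.21)]
[[-0.422 -0.663  0.618  1.236]
 [ 0.906 -0.317  0.279  0.22 ]
 [ 0.011  0.678  0.735  0.953]
 [ 0.     0.     0.     1.   ]]
```

View pics/scene0.png

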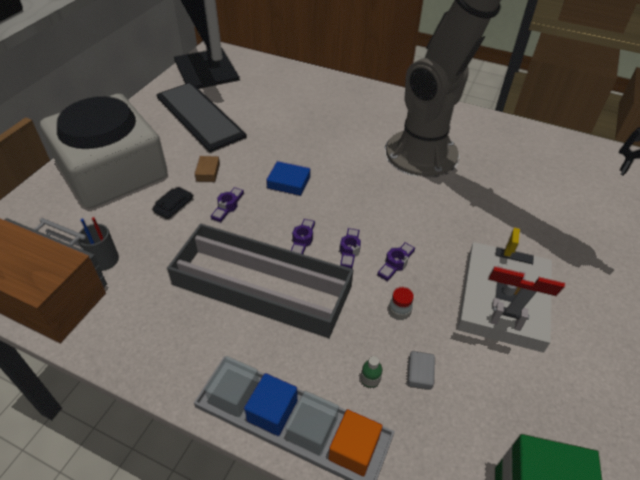

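View pics/side0.png

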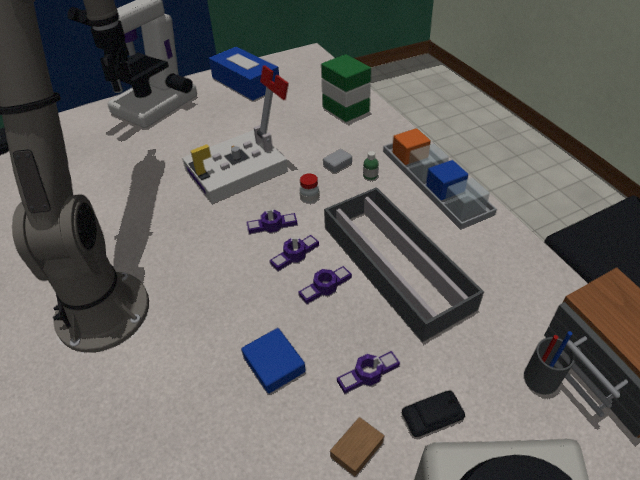

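The scene picture shows four violet yokes at about (228,204), (303,236), (350,247) and (397,260), the spinner at (511,291) with its gate open and latch at (513,240), and the rack at (262,281). The side picture shows the same layout, with the gripper out of frame.

```bash
cat >> h.py <<'E'
def violet(c):
    h=cv2.cvtColor(c['img'],cv2.COLOR_RGB2HSV)
    return (h[:,:,0]>125)&(h[:,:,0]<150)&(h[:,:,1]>90)&(h[:,:,2]>40)
def yokes(c,minpix=60):
    m=violet(c).astype(np.uint8); m=cv2.dilate(m,np.ones((5,5),np.uint8))
    n,l,st,_=cv2.connectedComponentsWithStats(m); out=[]
    for i in range(1,n):
        P,uv=cloud(c,(l==i)&violet(c))
        if len(P)<minpix: continue
        q=P[:,:2]; r=cv2.minAreaRect((q*1000).astype(np.float32))
        w,v=np.linalg.eigh(np.cov(q.T)); a=np.arctan2(v[1,1],v[0,1])
        out.append((len(P),uv.mean(0).round(),np.round(r[0],0)/1000,np.round(r[1],0),round(float(np.degrees(a))),np.percentile(P[:,2],[5,95]).round(3)))
    return out
E
python3 - <<'E'
from h import *
for n in('scene','side'):
    c=cam(n)
    print(n); [print(*y) for y in yokes(c,30)]
    for t in ['spinner','rack','jar','drop_bottle','counter','slide_box','mouse','slide_pack','latch','gate']:
        r=bot.cut_out(t,n)
        if not r: print(t,'none'); continue
        P,uv=cloud(c,r[0]['pixels'])
        if len(P)<10: print(t,'few');continue
        rr=cv2.minAreaRect((P[:,:2]*1000).astype(np.float32))
        print(t,round(r[0]['confidence'],2),np.round(rr[0]),np.round(rr[1]),round(rr[2]),np.percentile(P[:,2],[5,50,95]).round(3))
w=cam('wrist'); print(w['intrinsics'].round(1),w['dist'],w['hand_eye'].round(4),w['T'].round(3))
print(proj(w,[[.3,.4,0]]), proj(cam('scene'),[.213,.507,.23]))
E
```

```text
scene
301 [228. 203.] [ 0.443 -0.387] [113.  45.] -173 [0.007 0.033]
342 [302. 235.] [ 0.463 -0.161] [93. 44.] -160 [0.009 0.034]
261 [349. 244.] [ 0.445 -0.044] [56. 43.] -178 [0.01  0.034]
383 [395. 260.] [0.437 0.067] [ 42. 114.] 171 [0.008 0.034]
spinner 0.87 [385. 333.] [379. 211.] 7 [0.013 0.042 0.239]
rack 0.81 [ 603. -207.] [204. 423.] 4 [0.008 0.042 0.064]
jar 0.7 [547. 130.] [48. 82.] 55 [0.012 0.053 0.063]
drop_bottle 0.84 [723. 119.] [72. 44.] 8 [0.005 0.048 0.077]
counter 0.74 [684. 206.] [72. 50.] 17 [0.013 0.028 0.032]
slide_box 0.78 [ 288. -288.] [ 90. 100.] 7 [0.009 0.035 0.04 ]
mouse 0.89 [ 496. -528.] [ 80. 105.] 82 [0.01  0.025 0.034]
slide_pack 0.57 [ 335. -522.] [123.  69.] 24 [0.002 0.028 0.033]
latch 0.67 [277. 305.] [ 29. 178.] 85 [0.002 0.102 0.12 ]
gate 0.85 [447. 341.] [133. 293.] 79 [0.079 0.22  0.252]
side
74 [129.  37.] [0.283 0.759] [42. 14.] -166 [0.253 0.281]
47 [167.  47.] [0.388 0.795] [19. 13.] -142 [0.164 0.21 ]
53 [195. 179.] [0.312 0.306] [  6. 112.] 98 [0.012 0.031]
476 [272. 223.] [0.431 0.065] [ 49. 118.] 168 [0.005 0.032]
516 [294. 252.] [ 
[... 555 characters left out ...]
66. 111.] 85 [0.014 0.03  0.034]
slide_pack 0.68 [ 346. -511.] [81. 55.] 22 [0.015 0.03  0.033]
latch 0.85 [352. 384.] [203.  58.] 81 [0.048 0.096 0.119]
gate 0.55 [620. 503.] [491.  97.] 69 [0.006 0.21  0.25 ]
[[367.5   0.  319.5]
 [  0.  367.5 246.3]
 [  0.    0.    1. ]] [0.0014576 0.        0.        0.        0.       ] [[ 2.000e-04  9.608e-01  2.774e-01  7.190e-02]
 [ 1.000e+00 -1.000e-04 -2.000e-04 -2.000e-04]
 [-2.000e-04  2.774e-01 -9.608e-01 -1.439e-01]
 [ 0.000e+00  0.000e+00  0.000e+00  1.000e+00]] [[ 0.386 -0.886 -0.256  0.146]
 [ 0.922  0.371  0.107  0.535]
 [ 0.    -0.277  0.961  0.375]
 [ 0.     0.     0.     1.   ]]
[[261.84844534 319.33826207]] [[641.10373432 189.81553683]]
```

```bash
cat >> h.py <<'E'
def tool(t):
    c,s=np.cos(np.radians(t)),np.sin(np.radians(t)); return np.array([[c,s,0],[s,-c,0],[0,0,-1]])
def go(*wps,start=None):
    """wps (x,y,z,tdeg): print rows' shares for each leg, tool axes at start of each leg; n=rows needed"""
    if start is None:
        s=bot.get_state(); p=np.array(s['eef_pos']); M=R.from_rotvec(s['orientation']).as_matrix()
    else: p,M=np.array(start[:3]),tool(start[3])
    print('from',p.round(4),'t',np.degrees(np.arctan2(M[1,0],M[0,0])).round(2))
    for w in wps:
        N=tool(w[3]); d=M.T@(np.array(w[:3])-p); r=R.from_matrix(M.T@N).as_rotvec(degrees=True)
        print(w,'d',(d/.2).round(4),'w',(r/90).round(4),'rows',round(max(np.linalg.norm(d)/.0417,np.linalg.norm(r)/7.16),1))
        p,M=np.array(w[:3]),N
E
python3 -c "
from h import *
go((.33,.30,.27,180))"
```

```text
from [0.2125 0.5073 0.2313] t 157.27
(0.33, 0.3, 0.27, 180) d [-0.9422 -0.729  -0.1935] w [ 0.      0.     -0.2526] rows 5.8
```

>>> move_arm([
  {"dx":-0.47,"dy":-0.36,"dz":-0.19,"wz":-0.125},
  {"dx":-0.94,"dy":-0.73,"dz":-0.19,"wz":-0.2526},
  {"dx":-0.94,"dy":-0.73,"dz":-0.19,"wz":-0.2526},
  {"dx":-0.94,"dy":-0.73,"dz":-0.19,"wz":-0.2526},
  {"dx":-0.94,"dy":-0.73,"dz":-0.19,"wz":-0.2526},
])

```text
$.plan[0]: bad value
```

>>> move_arm([
  {"dx":0},
  {"dx":0},
  {"dx":0},
])

```text
$.plan[0]: bad value
```

```bash
python3 -c "
from h import *
s=bot.get_state();print(s['time'],s['eef_pos'],s['orientation'],s['joint_positions'].round(2))
c=cam('wrist','w1.png')
for t in ['shaft_a_top','latch','gate','spinner']:
    print(t,[(np.round(r['rect']),r['confidence']) for r in bot.recognise(t,'wrist')][:3])
"
```

```text
1.9 [0.21252876 0.50728987 0.23129992] [6.19098256e-01 3.07996585e+00 1.45426704e-05] [-1.22  0.31  0.01  1.51 -0.    1.32 -0.03]
shaft_a_top []
latch []
gate []
spinner [(array([259., 381., 137., 120.]), 0.77)]
```

View pics/w1.png

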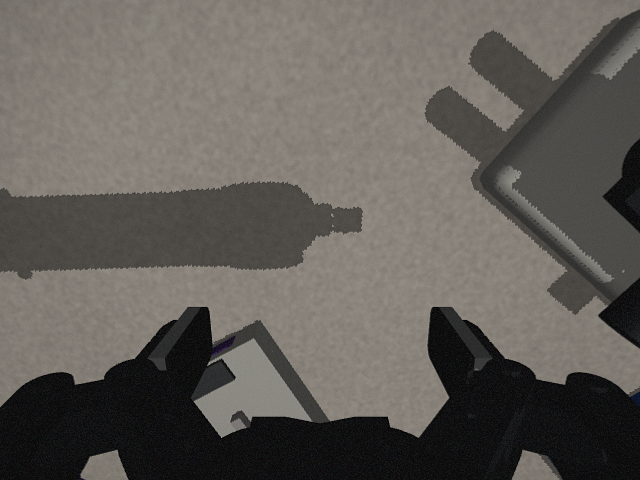

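The wrist picture shows bare table, with the fingers at the bottom and a corner of the spinner at about (260,380). The moves were refused, so I'll give every key.

>>> move_arm([
  {"dx":-0.47,"dy":-0.36,"dz":-0.19,"wx":0,"wy":0,"wz":-0.125},
  {"dx":-0.94,"dy":-0.73,"dz":-0.19,"wx":0,"wy":0,"wz":-0.2526},
  {"dx":-0.94,"dy":-0.73,"dz":-0.19,"wx":0,"wy":0,"wz":-0.2526},
  {"dx":-0.94,"dy":-0.73,"dz":-0.19,"wx":0,"wy":0,"wz":-0.2526},
  {"dx":-0.94,"dy":-0.73,"dz":-0.19,"wx":0,"wy":0,"wz":-0.2526},
])

```text
time: 2.57
eef_pos: [0.3116, 0.3314, 0.2649]
orientation: [-0.004, 3.141, 0.001]
ft_force: [1.3, 0.2, -0.8]
finger_gap: 0.0854
grip_force: 0.0
```

```bash
python3 -c "
from h import *
s=bot.get_state();print(s['time'],s['eef_pos'],s['orientation'],s['joint_positions'].round(2))
go((.33,.30,.27,180))
c=cam('wrist')
print(np.abs(bot.get_state()['qd']).max())
"
```

```text
2.5667 [0.31157341 0.33136716 0.2648803 ] [-3.51647347e-03  3.14127510e+00  8.49446868e-04] [-0.93  0.1   0.08  1.69 -0.01  1.35  0.73]
from [0.3116 0.3314 0.2649] t -179.87
(0.33, 0.3, 0.27, 180) d [-0.0918 -0.157  -0.0257] w [0.0003 0.0002 0.0014] rows 0.9
0.19136090512851184
```

>>> move_arm([
  {"dx":-0.09,"dy":-0.16,"dz":-0.025,"wx":0,"wy":0,"wz":0},
  {"dx":-0.09,"dy":-0.16,"dz":-0.025,"wx":0,"wy":0,"wz":0},
  {"dx":-0.09,"dy":-0.16,"dz":-0.025,"wx":0,"wy":0,"wz":0},
])

```text
time: 2.87
eef_pos: [0.3306, 0.2993, 0.2701]
orientation: [0.009, 3.14, 0.001]
ft_force: [-0.8, 0.6, -0.3]
finger_gap: 0.0851
grip_force: 0.0
```

```bash
python3 -c "
from h import *
s=bot.get_state();print(s['time'],s['eef_pos'],s['orientation'])
c=cam('wrist','w2.png')
for t in ['shaft_a_top','shaft_b_top','latch','gate','spinner']:
    print(t,[(np.round(r['rect']),r['confidence']) for r in bot.recognise(t,'wrist')][:3])
np.savez('w2.npz',**c)
"
```

```text
2.8667 [0.33059312 0.29925961 0.27014605] [8.65922056e-03 3.14024610e+00 1.26458965e-03]
shaft_a_top []
shaft_b_top [(array([340., 306.,  53.,  50.]), 0.85)]
latch [(array([321., 230.,  22.,  63.]), 0.76)]
gate [(array([354., 398.,  35.,  37.]), 0.72)]
spinner [(array([334., 298., 187., 239.]), 0.9)]
```

View pics/w2.png

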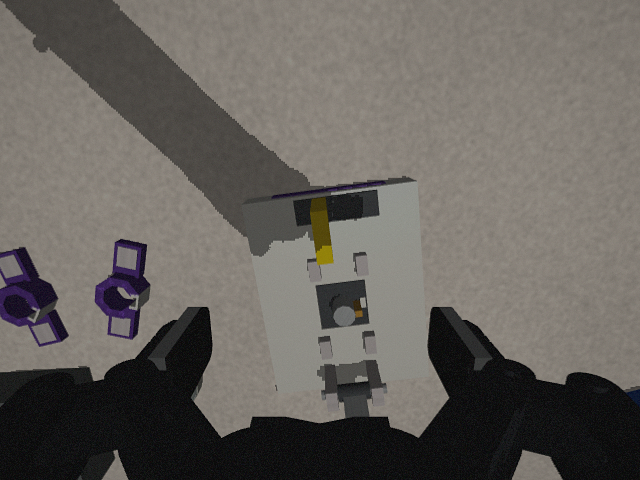

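The wrist picture shows the deck, with the latch post at (321,230), the shaft at (344,313) and its key pointing right, towards spinner +y. Two yokes are on the left at (25,300) and (122,295).

```bash
cat > sp.py <<'E'
from h import *
c=dict(np.load('w2.npz'))
P,uv=cloud(c)
img=c['img'][uv[:,1],uv[:,0]].astype(int)
near=(P[:,0]>.2)&(P[:,0]<.52)&(P[:,1]>.18)&(P[:,1]<.45)
d=near&(abs(P[:,2]-.04)<.005)&(uv[:,1]<385)
q=(P[d][:,:2]*1000).astype(np.float32)
r=cv2.minAreaRect(q); print('deck rect',r,'z',np.median(P[d][:,2]))
print(cv2.boxPoints(r).round(1).tolist())
for lo,hi in((.062,.074),(.049,.056),(.105,.125)):
    m=near&(P[:,2]>lo)&(P[:,2]<hi)
    print(lo,m.sum(),P[m].mean(0).round(4),P[m].min(0).round(3),P[m].max(0).round(3), uv[m].min(0),uv[m].max(0))
i=c['img'][:,:,::-1]
a=cv2.resize(i[270:340,300:390],None,fx=6,fy=6,interpolation=cv2.INTER_CUBIC)
b=cv2.resize(i[235:350,0:160],None,fx=3.6,fy=3.6,interpolation=cv2.INTER_CUBIC)
o=np.zeros((600,800,3),np.uint8)
o[:a.shape[0],:a.shape[1]][:600,:800]=a[:600,:800]
cv2.imwrite('pics/c1.png',np.vstack([cv2.resize(a,(400,311)),cv2.resize(b,(400,288))]))
E
python3 sp.py
```

```text
deck rect ((420.56964111328125, 322.7525329589844), (223.12933349609375, 180.608154296875), 7.305357933044434) z 0.041176721397574556
[[298.3999938964844, 398.1000061035156], [321.3999938964844, 219.0], [542.7000122070312, 247.39999389648438], [519.7000122070312, 426.5]]
0.062 668 [0.4446 0.3267 0.0683] [0.314 0.292 0.062] [0.518 0.364 0.074] [311 200] [379 385]
0.049 1091 [0.4345 0.3253 0.0529] [0.314 0.287 0.049] [0.517 0.363 0.056] [307 198] [377 374]
0.105 945 [0.336  0.3013 0.1174] [0.314 0.292 0.105] [0.52  0.342 0.12 ] [310 208] [363 410]
```

View pics/c1.png

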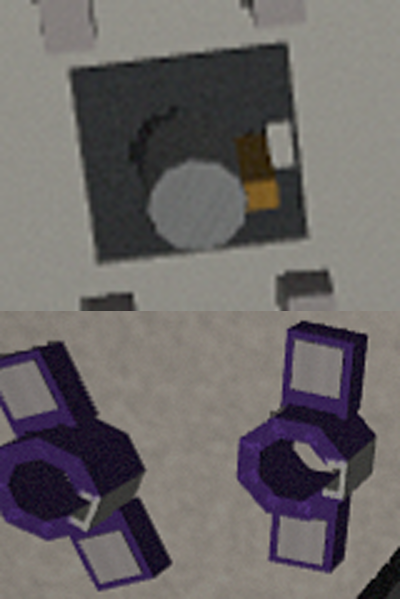

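Shaft B is fitted: its key is square to the channel, on the +y side. The right-hand yoke, at about (0.434,0.066), has its keyway square to the bar, so it is B. The left one is keyed at 45°, so it is C.

```bash
cat >> sp.py <<'E'
for rad in (.02,):
    m=(np.hypot(P[:,0]-.434,P[:,1]-.3245)<rad)&(P[:,2]>.0655)&(P[:,2]<.072)&(uv[:,1]<330)
    q=(P[m][:,:2]*1000).astype(np.float32); print('shaft',m.sum(),cv2.minEnclosingCircle(q),P[m].mean(0),np.percentile(P[m][:,2],[5,50,95]))
go((.434,.066,.2,170))
E
python3 sp.py | tail -3
```

```text
shaft 435 ((433.4433288574219, 328.273681640625), 15.220939636230469) [0.43278933 0.32621807 0.06880117] [0.06645731 0.06897714 0.07047092]
from [0.3282 0.302  0.2692] t -179.85
(0.434, 0.066, 0.2, 170) d [-0.526  -1.1811  0.3461] w [-0.0002 -0.0003  0.1128] rows 6.4
```

>>> move_arm([
  {"dx":-0.085,"dy":-0.19,"dz":0.055,"wx":0,"wy":0,"wz":0},
  {"dx":-0.17,"dy":-0.38,"dz":0.11,"wx":0,"wy":0,"wz":0},
  {"dx":-0.25,"dy":-0.57,"dz":0.165,"wx":0,"wy":0,"wz":0},
  {"dx":-0.335,"dy":-0.76,"dz":0.22,"wx":0,"wy":0,"wz":0},
  {"dx":-0.42,"dy":-0.945,"dz":0.277,"wx":0,"wy":0,"wz":0},
])

```text
time: 3.58
eef_pos: [0.411, 0.1161, 0.2153]
orientation: [-0.004, 3.141, 0.001]
ft_force: [1.2, 0.6, -0.1]
finger_gap: 0.0854
grip_force: 0.0
```

>>> move_arm([
  {"dx":-0.05,"dy":-0.12,"dz":0.035,"wx":0,"wy":0,"wz":0.056},
  {"dx":-0.106,"dy":-0.236,"dz":0.069,"wx":0,"wy":0,"wz":0.1128},
  {"dx":-0.106,"dy":-0.236,"dz":0.069,"wx":0,"wy":0,"wz":0.1128},
  {"dx":-0.106,"dy":-0.236,"dz":0.069,"wx":0,"wy":0,"wz":0.1128},
  {"dx":-0.106,"dy":-0.236,"dz":0.069,"wx":0,"wy":0,"wz":0.1128},
])

```text
time: 4.0
eef_pos: [0.4317, 0.0712, 0.2018]
orientation: [-0.274, -3.129, -0.001]
ft_force: [0.7, 0.3, -0.8]
finger_gap: 0.0854
grip_force: 0.0
```

```bash
cat >> h.py <<'E'
def rad(x): return np.degrees(np.arctan2(np.sin(x),np.cos(x)))
def meas(c,guess,zt=.03,r=.075):
    """boss centre (mean of ring's extents via circle) and bar axis of the yoke near guess; zt=height of its top over world 0"""
    P,uv=cloud(c); V=violet(c)[uv[:,1],uv[:,0]]; near=np.hypot(P[:,0]-guess[0],P[:,1]-guess[1])<r
    top=V&near&(abs(P[:,2]-zt)<.006); 
    ell=cv2.fitEllipse(cv2.convexHull((P[top][:,:2]*1000).astype(np.float32)))
    q=P[near&(abs(P[:,2]-zt+.016)<.005)&(np.hypot(P[:,0]-guess[0],P[:,1]-guess[1])>.03)&True]
    I=c['img'][uv[:,1],uv[:,0]].astype(int)
    b=near&(abs(P[:,2]-zt+.016)<.0055)&(P[:,2]>zt-.024)
    hull=cv2.minAreaRect((P[b][:,:2]*1000).astype(np.float32))
    print('top n',top.sum(),'circle',np.round(ell[0],1),np.round(ell[1],1),'z',np.median(P[top][:,2]).round(4),'minrect top',[np.round(x,1) for x in cv2.minAreaRect((P[top][:,:2]*1000).astype(np.float32))])
    print('bar rect',np.round(hull[0],1),np.round(hull[1],1),np.round(hull[2],2))
E
python3 -c "
from h import *
go((.434,.066,.2,170))
c=cam('wrist','w3.png'); np.savez('w3.npz',**c)
meas(c,(.434,.066))
for n in ('scene','side'): meas(cam(n),(.434,.066))
"
```

```text
from [0.4317 0.0712 0.2018] t 169.98
(0.434, 0.066, 0.2, 170) d [-0.0156 -0.0235  0.0088] w [ 0.0003 -0.0004 -0.0002] rows 0.1
top n 1372 circle [429.3  69.6] [49.2 51.5] z 0.0312 minrect top [array([429.3,  69.1]), array([46.7, 48.4]), np.float64(76.5)]
bar rect [429.6  69.7] [ 47.7 120.3] 77.66
top n 169 circle [433.7  69.2] [46.4 48.6] z 0.0309 minrect top [array([433.4,  67.6]), array([41.7, 50.1]), np.float64(84.0)]
bar rect [434.5  77.9] [ 63.4 123.9] 69.93
top n 159 circle [430.1  66.4] [49.2 50.8] z 0.0302 minrect top [array([429.8,  65.8]), array([46.8, 48.1]), np.float64(78.0)]
bar rect [430.5  68.4] [ 51.5 121.1] 72.32
```

View pics/w3.png

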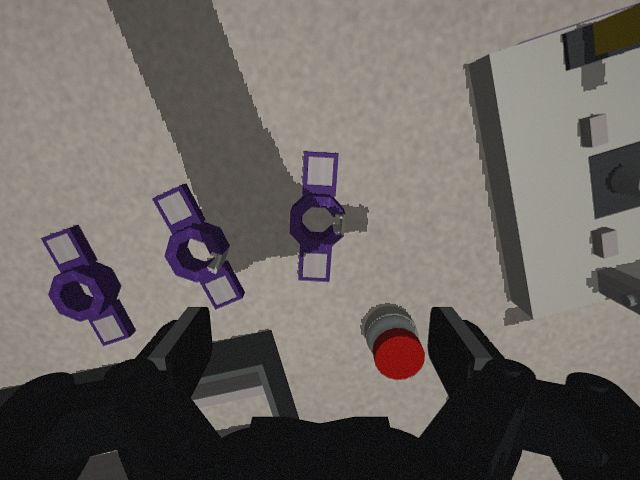

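B is in the centre at (317,220), with its keyway to the right. C is at (197,250) and a plain-looking yoke at (85,290). The jar at (398,350) is well clear.

```bash
python3 -c "
from h import *
go((.4295,.0693,.1,167.7),(.4295,.0693,.004,167.7))"
```

```text
from [0.4317 0.0716 0.2021] t 170.07
(0.4295, 0.0693, 0.1, 167.7) d [ 0.0091 -0.0136  0.5103] w [0.0004 0.0001 0.0263] rows 2.4
(0.4295, 0.0693, 0.004, 167.7) d [0.   0.   0.48] w [0. 0. 0.] rows 2.3
```

>>> move_arm([
  {"dx":0.009,"dy":-0.014,"dz":0.2,"wx":0,"wy":0,"wz":0.026},
  {"dx":0.009,"dy":-0.014,"dz":0.4,"wx":0,"wy":0,"wz":0.026},
  {"dx":0.009,"dy":-0.014,"dz":0.51,"wx":0,"wy":0,"wz":0.026},
  {"dx":0.009,"dy":-0.014,"dz":0.51,"wx":0,"wy":0,"wz":0.026},
  {"dx":0.009,"dy":-0.014,"dz":0.51,"wx":0,"wy":0,"wz":0.026},
])

```text
time: 4.57
eef_pos: [0.4289, 0.0681, 0.0995]
orientation: [-0.338, -3.121, 0.001]
ft_force: [0.2, -0.1, 1.2]
finger_gap: 0.0853
grip_force: 0.0
```

```bash
python3 -c "
from h import *
c=cam('wrist'); meas(c,(.43,.069))
go((.4295,.0693,.004,167.7))"
```

```text
top n 2937 circle [429.4  69.5] [50.  51.1] z 0.0312 minrect top [array([429.6,  69.1]), array([47.2, 49. ]), np.float64(76.1)]
bar rect [429.7  69.2] [ 47.6 120.8] 76.26
from [0.4305 0.0683 0.1009] t 167.6
(0.4295, 0.0693, 0.004, 167.7) d [0.0068 0.0037 0.4844] w [ 0.0005  0.0009 -0.0011] rows 2.3
```

>>> move_arm([
  {"dx":0.003,"dy":0.004,"dz":0.15,"wx":0,"wy":0,"wz":0.01},
  {"dx":0.003,"dy":0.004,"dz":0.3,"wx":0,"wy":0,"wz":0.01},
  {"dx":0.003,"dy":0.004,"dz":0.42,"wx":0,"wy":0,"wz":0.01},
  {"dx":0.003,"dy":0.004,"dz":0.48,"wx":0,"wy":0,"wz":0.01},
  {"dx":0.003,"dy":0.004,"dz":0.48,"wx":0,"wy":0,"wz":0.01},
])

```text
time: 5.03
eef_pos: [0.4293, 0.0689, 0.0035]
orientation: [-0.364, -3.119, 0.0]
ft_force: [-0.9, 0.1, 0.4]
finger_gap: 0.0856
grip_force: 0.0
```

>>> move_arm([
  {"dx":0,"dy":0,"dz":0,"wx":0,"wy":0,"wz":0},
  {"dx":0,"dy":0,"dz":0,"wx":0,"wy":0,"wz":0},
  {"dx":0,"dy":0,"dz":0,"wx":0,"wy":0,"wz":0},
  {"dx":0,"dy":0,"dz":0,"wx":0,"wy":0,"wz":0},
  {"dx":0,"dy":0,"dz":0,"wx":0,"wy":0,"wz":0},
], gripper=0.3)

```text
time: 5.45
eef_pos: [0.4315, 0.069, 0.0059]
orientation: [0.365, 3.116, 0.003]
ft_force: [0.0, -0.4, 6.2]
finger_gap: 0.0469
grip_force: 63.2
```

```bash
python3 -c "
from h import *
s=bot.get_state(); print(s['finger_gap'],s['grip_force'],s['ft_force'])
go((.4295,.0693,.12,167.7),(.4335,.325,.12,187.3))
c=cam('wrist'); meas(c,(.43,.069))"
```

```text
0.04687544520358159 63.16741229966283 [ 0.04554049 -0.38901772  6.23538929]
from [0.4315 0.069  0.0059] t 166.63
(0.4295, 0.0693, 0.12, 167.7) d [ 0.0079  0.0007 -0.5703] w [ 0.0017  0.0027 -0.0119] rows 2.7
(0.4335, 0.325, 0.12, 187.3) d [0.2528 1.2534 0.    ] w [ 0.      0.     -0.2178] rows 6.1
top n 8661 circle [430.   69.4] [50.2 52. ] z 0.0311 minrect top [array([429.5,  69.3]), array([47.1, 48.8]), np.float64(76.1)]
bar rect [423.4  71.2] [ 67.5 110. ] 55.05
```

>>> move_arm([
  {"dx":0,"dy":0,"dz":-0.15,"wx":0,"wy":0,"wz":0},
  {"dx":0,"dy":0,"dz":-0.3,"wx":0,"wy":0,"wz":0},
  {"dx":0,"dy":0,"dz":-0.45,"wx":0,"wy":0,"wz":0},
  {"dx":0,"dy":0,"dz":-0.62,"wx":0,"wy":0,"wz":0},
  {"dx":0,"dy":0,"dz":-0.62,"wx":0,"wy":0,"wz":0},
])

```text
time: 5.92
eef_pos: [0.4345, 0.0691, 0.1346]
orientation: [0.365, 3.107, 0.009]
ft_force: [0.6, -0.3, -2.8]
finger_gap: 0.0471
grip_force: 64.1
```

```bash
python3 -c "
from h import *
s=bot.get_state(); print(s['finger_gap'],s['grip_force'],s['ft_force'])
go((.432,.2,.13,178),(.4335,.3245,.13,187.3))
c=cam('wrist','w4.png'); P,uv=cloud(c,violet(c)); m=P[:,2]>.08
T=R.from_rotvec(s['orientation']).as_matrix(); L=(P[m]-s['eef_pos'])@T
k=L[(abs(L[:,0])<.05)&(abs(L[:,1])<.05)]; print(len(k)); h=np.histogram(k[:,2],bins=20); print(h[0],h[1].round(4))
"
```

```text
0.0471449676479954 64.05459400266409 [ 0.63016507 -0.32928847 -2.7774696 ]
from [0.4345 0.0691 0.1346] t 166.6
(0.432, 0.2, 0.13, 178) d [0.1641 0.6336 0.0255] w [ 0.0039  0.0085 -0.1267] rows 3.1
(0.4335, 0.3245, 0.13, 187.3) d [0.0142 0.6224 0.    ] w [ 0.      0.     -0.1033] rows 3.0
14669
[   3    0    0    0    0    0    0    2    0    0    0  162 7326  911
  884  925 3325  457  426  248] [-0.0743 -0.0703 -0.0663 -0.0623 -0.0583 -0.0543 -0.0503 -0.0463 -0.0423
 -0.0384 -0.0344 -0.0304 -0.0264 -0.0224 -0.0184 -0.0144 -0.0104 -0.0064
 -0.0024  0.0016  0.0056]
```

View pics/w4.png

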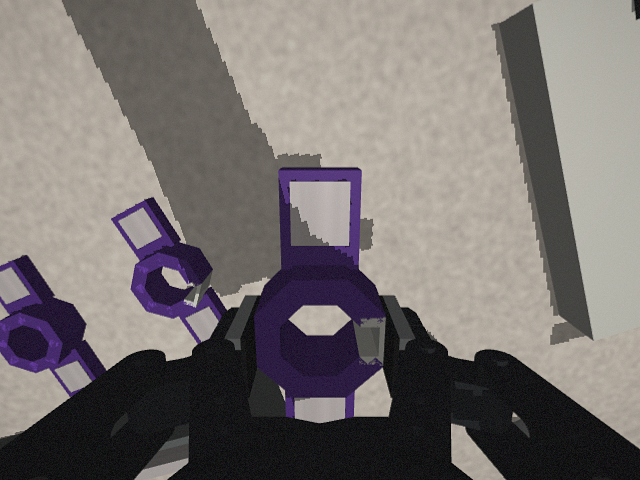

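The yoke is held squarely with its keyway to the right at (372,340), towards tool +y. Its underside is about 5.6 mm beyond the TCP. I'll measure the bore's offset in the tool frame before the insertion.

```bash
cat >> h.py <<'E'
def held():
    s=bot.get_state(); c=cam('wrist'); P,uv=cloud(c,violet(c)); M=R.from_rotvec(s['orientation']).as_matrix(); L=(P-s['eef_pos'])@M
    k=L[(abs(L[:,0])<.04)&(abs(L[:,1])<.04)&(L[:,2]>-.031)&(L[:,2]<-.019)]
    A=np.c_[k[:,:2],np.ones(len(k))]; f=np.linalg.lstsq(A,k[:,2],rcond=None)[0]
    b=L[(L[:,0]>.024)&(L[:,0]<.075)&(abs(L[:,1])<.03)&(abs(L[:,2]+.009)<.006)]
    r=cv2.minAreaRect((b[:,:2]*1000).astype(np.float32)) if len(b)>30 else None
    e=cv2.fitEllipse(cv2.convexHull((k[:,:2]*1000).astype(np.float32)))
    print('held top n',len(k),'ellipse',np.round(e[0],1),np.round(e[1],1),'ext',(k.min(0)*1000).round(1),(k.max(0)*1000).round(1),'tilt deg',np.degrees(f[:2]).round(2),'z0',f[2].round(4),'bar',r, 'gap',s['finger_gap'].round(4),'grip',s['grip_force'].round(0))
E
python3 -c "
from h import *
held()"
```

```text
Traceback (most recent call last):
  File "h.py", line 66, in held
    print('held top n',len(k),'ellipse',np.round(e[0],1),np.round(e[1],1),'ext',(k.min(0)*1000).round(1),(k.max(0)*1000).round(1),'tilt deg',np.degrees(f[:2]).round(2),'z0',f[2].round(4),'bar',r, 'gap',s['finger_gap'].round(4),'grip',s['grip_force'].round(0))
                                                                                                                                                                                                          ^^^^^^^^^^^^^^^^^^^^^
AttributeError: 'float' object has no attribute 'round'
```

>>> move_arm([
  {"dx":0.04,"dy":0.15,"dz":0,"wx":0.002,"wy":0.004,"wz":-0.03},
  {"dx":0.08,"dy":0.3,"dz":0.01,"wx":0.004,"wy":0.008,"wz":-0.06},
  {"dx":0.12,"dy":0.45,"dz":0.015,"wx":0.004,"wy":0.008,"wz":-0.1},
  {"dx":0.164,"dy":0.634,"dz":0.015,"wx":0.004,"wy":0.008,"wz":-0.127},
  {"dx":0.164,"dy":0.634,"dz":0.015,"wx":0.004,"wy":0.008,"wz":-0.127},
])

```text
time: 6.43
eef_pos: [0.4237, 0.2089, 0.1231]
orientation: [-0.033, -3.125, -0.001]
ft_force: [-0.7, 1.9, -3.0]
finger_gap: 0.0467
grip_force: 63.9
```

```bash
python3 -c "
from h import *
s=bot.get_state(); print(s['joint_positions'].round(2),s['ft_force'])
go((.4335,.3245,.13,187.3)); held()
c=cam('wrist','w5.png'); np.savez('w5.npz',**c)"
```

```text
[-0.72  0.26  0.27  1.87 -0.09  1.03  1.15] [-0.66812718  1.9078248  -2.96582079]
from [0.4237 0.2089 0.1231] t 178.79
(0.4335, 0.3245, 0.13, 187.3) d [-0.0361  0.5791 -0.0351] w [ 0.0011 -0.0105 -0.0945] rows 2.8Traceback (most recent call last):
  File "<string>", line 4, in <module>
    go((.4335,.3245,.13,187.3)); held()
                                 ~~~~^^
  File "h.py", line 66, in held
    print('held top n',len(k),'ellipse',np.round(e[0],1),np.round(e[1],1),'ext',(k.min(0)*1000).round(1),(k.max(0)*1000).round(1),'tilt deg',np.degrees(f[:2]).round(2),'z0',f[2].round(4),'bar',r, 'gap',s['finger_gap'].round(4),'grip',s['grip_force'].round(0))
                                                                                                                                                                                                          ^^^^^^^^^^^^^^^^^^^^^
AttributeError: 'float' object has no attribute 'round'
```

```bash
sed -i "s/s\['finger_gap'\].round(4)/s['finger_gap']/; s/s\['grip_force'\].round(0)/s['grip_force']/" h.py; python3 -c "
from h import *
held()
s=bot.get_state();print(s['orientation'],s['eef_pos'])
bot.read_camera('wrist');s=bot.get_state();print(s['orientation'],s['eef_pos'])
bot.read_camera('wrist');s=bot.get_state();print(s['orientation'],s['eef_pos'])"
```

```text
held top n 8213 ellipse [1.8 0.5] [50.2 51.4] ext [-22.8 -23.3 -27.4] [ 26.2  23.8 -19. ] tilt deg [-0.1   0.51] z0 -0.0246 bar ((42.91302490234375, 0.2745246887207031), (29.979961395263672, 37.71739196777344), 89.94090270996094) gap 0.04703160329347548 grip 63.91597338952124
[-0.04610002 -3.12414977  0.01053365] [0.42460822 0.20064696 0.12288597]
[-0.05151253 -3.12437048  0.01197449] [0.42510966 0.19858295 0.12305202]
[-0.05511774 -3.12491162  0.01182965] [0.42558626 0.19758358 0.12335891]
```

>>> move_arm([
  {"dx":-0.012,"dy":0.2,"dz":-0.03,"wx":-0.004,"wy":-0.008,"wz":-0.03},
  {"dx":-0.024,"dy":0.4,"dz":-0.03,"wx":-0.004,"wy":-0.008,"wz":-0.06},
  {"dx":-0.036,"dy":0.579,"dz":-0.03,"wx":-0.004,"wy":-0.008,"wz":-0.0945},
  {"dx":-0.036,"dy":0.579,"dz":-0.03,"wx":-0.004,"wy":-0.008,"wz":-0.0945},
  {"dx":-0.036,"dy":0.579,"dz":-0.03,"wx":-0.004,"wy":-0.008,"wz":-0.0945},
])

```text
time: 7.05
eef_pos: [0.4372, 0.3157, 0.1292]
orientation: [0.183, -3.134, -0.002]
ft_force: [0.1, -1.3, -2.8]
finger_gap: 0.0464
grip_force: 64.0
```

```bash
cat >> h.py <<'E'
def pose(n=4):
    """mean pose over n readings (camera calls between)"""
    ps=[];q=[]
    for i in range(n):
        s=bot.get_state(); ps.append(s['eef_pos']); q.append(s['orientation']); bot.read_camera('wrist')
    Rm=R.from_rotvec(q).mean(); M=Rm.as_matrix(); p=np.mean(ps,0)
    print('pose',p.round(4),'sd',np.std(ps,0).round(4),'t',np.degrees(np.arctan2(M[1,0],M[0,0])).round(2),'tilt: tool z xy',M[:2,2].round(4)); return p,M
E
python3 -c "
from h import *
held(); pose()
cam('wrist','w5.png')"
```

```text
held top n 8301 ellipse [1.4 0.5] [49.9 52. ] ext [-23.1 -23.  -27.2] [ 26.2  23.7 -19. ] tilt deg [-0.07  0.45] z0 -0.0247 bar ((42.87885284423828, 0.48729515075683594), (37.7117919921875, 30.1033878326416), 0.02112976834177971) gap 0.046404504499965075 grip 63.96390046924353
pose [0.4382 0.3121 0.1294] sd [0.0002 0.0006 0.0002] t -173.64 tilt: tool z xy [-0.002  -0.0004]
```

View pics/w5.png

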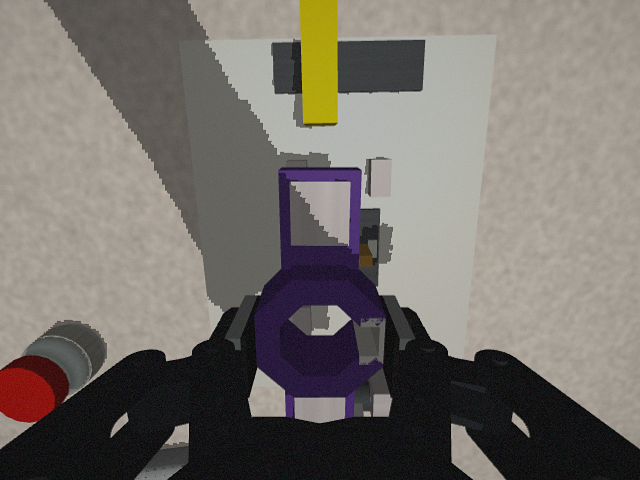

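The held yoke is over the spinner, with its keyway to the right at (372,340), the shaft's key at (365,255) and the latch back at (320,60). I'll re-measure the deck from here with settled poses.

```bash
cat >> h.py <<'E'
def deck():
    p,M=pose(5); c=bot.read_camera('wrist'); T=np.eye(4); T[:3,:3]=M; T[:3,3]=p; c['T']=T@c['hand_eye']
    P,uv=cloud(c); I=c['img'][uv[:,1],uv[:,0]].astype(int)
    d=(P[:,0]>.2)&(P[:,0]<.56)&(P[:,1]>.18)&(P[:,1]<.47)&(abs(P[:,2]-.041)<.005)&(uv[:,1]<300)
    q=P[d][:,:2]*1000; r=cv2.minAreaRect(q.astype(np.float32)); b=cv2.boxPoints(r); b=b[np.argsort(b[:,0])]
    # robust: refine yaw then percentile edges
    a=np.radians(r[2] if r[2]<45 else r[2]-90); e=np.array([[np.cos(a),np.sin(a)],[-np.sin(a),np.cos(a)]]); l=q@e.T
    x0=np.percentile(l[:,0],.15); mid=l[:,0]<x0+110
    y0,y1=np.percentile(l[mid,1],[.15,99.85])
    o=np.array([x0+125,(y0+y1)/2])@e
    print('deck yaw',np.degrees(a).round(2),'width',(y1-y0).round(1),'origin',o.round(1)); return o,a,p,M,c
E
python3 -c "
from h import *
o,a,p,M,c=deck()
P,uv=cloud(c); 
m=(P[:,2]>.112)&(P[:,2]<.124)&(P[:,0]<.40)&(c['img'][uv[:,1],uv[:,0]][:,0]>120)&(c['img'][uv[:,1],uv[:,0]][:,2]<60)
e=np.array([[np.cos(a),np.sin(a)],[-np.sin(a),np.cos(a)]])
l=P[m][:,:2]*1000@e.T-o@e.T; print('post top local',l.min(0),l.max(0),'expect x-122..-76 y-18..-4')
held()
"
```

```text
pose [0.4382 0.3136 0.1303] sd [0.0001 0.0005 0.0001] t -173.57 tilt: tool z xy [-0.0009  0.002 ]
deck yaw 7.13 width 179.6 origin [434.7 323.5]
post top local [-119.99343113  -17.69217523] [-76.13391109  -3.66568628] expect x-122..-76 y-18..-4
held top n 8260 ellipse [1.4 0.8] [50.  52.1] ext [-22.8 -23.1 -27.2] [ 26.2  23.9 -19. ] tilt deg [-0.06  0.52] z0 -0.0246 bar ((42.872535705566406, 0.49843692779541016), (37.717811584472656, 30.085046768188477), 0.026156403124332428) gap 0.046499472144638475 grip 63.961909180507064
```

```bash
python3 -c "
from h import *
pose(2); go((.4363,.3233,.085,187.2))"
```

```text
pose [0.4379 0.3147 0.1303] sd [0. 0. 0.] t -173.46 tilt: tool z xy [-0.0009  0.0023]
from [0.4379 0.3148 0.1302] t -173.45
(0.4363, 0.3233, 0.085, 187.2) d [0.0029 0.0426 0.2261] w [ 0.0015 -0.0004 -0.0072] rows 1.1
```

>>> move_arm([
  {"dx":0,"dy":0.02,"dz":0.11,"wx":0,"wy":0,"wz":-0.004},
  {"dx":0,"dy":0.02,"dz":0.22,"wx":0,"wy":0,"wz":-0.004},
  {"dx":0,"dy":0.02,"dz":0.22,"wx":0,"wy":0,"wz":-0.004},
  {"dx":0,"dy":0.02,"dz":0.22,"wx":0,"wy":0,"wz":-0.004},
  {"dx":0,"dy":0.02,"dz":0.22,"wx":0,"wy":0,"wz":-0.004},
])

```text
time: 8.22
eef_pos: [0.4382, 0.3191, 0.0871]
orientation: [-0.189, 3.135, 0.005]
ft_force: [0.3, 0.5, -3.4]
finger_gap: 0.0468
grip_force: 63.9
```

>>> move_arm([
  {"dx":0,"dy":0,"dz":0,"wx":0,"wy":0,"wz":0},
  {"dx":0,"dy":0,"dz":0,"wx":0,"wy":0,"wz":0},
  {"dx":0,"dy":0,"dz":0,"wx":0,"wy":0,"wz":0},
  {"dx":0,"dy":0,"dz":0,"wx":0,"wy":0,"wz":0},
  {"dx":0,"dy":0,"dz":0,"wx":0,"wy":0,"wz":0},
])

```text
time: 8.63
eef_pos: [0.4376, 0.3189, 0.0866]
orientation: [0.189, -3.136, -0.004]
ft_force: [-0.3, 0.2, -3.1]
finger_gap: 0.047
grip_force: 69.0
```

```bash
python3 -c "
from h import *
pose(3); go((.4363,.3233,.085,187.2)); held()"
```

```text
pose [0.4376 0.3189 0.0865] sd [0.0001 0.     0.0001] t -173.1 tilt: tool z xy [-0.0006  0.0026]
from [0.4374 0.3189 0.0863] t -173.09
(0.4363, 0.3233, 0.085, 187.2) d [0.003  0.0226 0.0065] w [ 0.0015 -0.0004 -0.0033] rows 0.1
held top n 8223 ellipse [1.7 0.6] [50.  51.7] ext [-22.8 -23.1 -27.2] [ 26.3  23.8 -19. ] tilt deg [-0.07  0.53] z0 -0.0246 bar ((42.879268646240234, 0.524017333984375), (30.108062744140625, 37.70660400390625), 89.9334487915039) gap 0.046907287594238276 grip 69.01779871433973
```

>>> move_arm([
  {"dx":0.004,"dy":0.022,"dz":0.005,"wx":0,"wy":0,"wz":-0.004},
  {"dx":0.004,"dy":0.022,"dz":0.005,"wx":0,"wy":0,"wz":-0.004},
  {"dx":0.004,"dy":0.022,"dz":0.005,"wx":0,"wy":0,"wz":-0.004},
  {"dx":0.004,"dy":0.022,"dz":0.005,"wx":0,"wy":0,"wz":-0.004},
  {"dx":0.004,"dy":0.022,"dz":0.005,"wx":0,"wy":0,"wz":-0.004},
])

```text
time: 9.25
eef_pos: [0.4361, 0.323, 0.0852]
orientation: [0.199, -3.134, -0.003]
ft_force: [0.7, -0.2, -4.0]
finger_gap: 0.0466
grip_force: 69.1
```

```bash
python3 -c "
from h import *
deck(); go((.4363,.3233,.085,187.2)); held(); cam('wrist','w6.png')"
```

```text
pose [0.4362 0.323  0.0852] sd [0. 0. 0.] t -172.74 tilt: tool z xy [-0.0009  0.0021]
deck yaw 7.23 width 179.6 origin [434.6 324.3]
from [0.4362 0.3231 0.0852] t -172.74
(0.4363, 0.3233, 0.085, 187.2) d [-0.0008  0.001   0.0012] w [ 0.0015 -0.0004  0.0007] rows 0.0
held top n 8225 ellipse [1.7 0.6] [50.1 51.9] ext [-22.8 -23.1 -27.8] [ 26.3  23.9 -19. ] tilt deg [-0.1   0.53] z0 -0.0246 bar ((42.91855239868164, 0.5040512084960938), (37.75627136230469, 30.220722198486328), 0.08370251953601837) gap 0.046682693078421336 grip 69.11018187180161
```

View pics/w6.png

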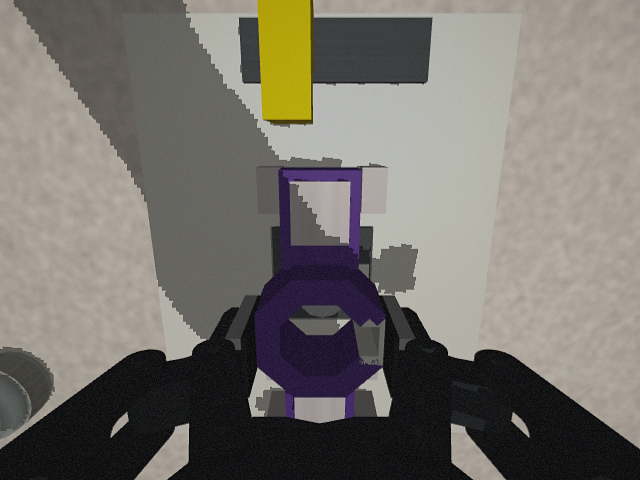

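The bar sits centred between the cheeks at (268,190) and (375,190), above the shaft. Lowering now.

>>> move_arm([
  {"dx":0,"dy":0.003,"dz":0.04,"wx":0,"wy":0,"wz":0},
  {"dx":0,"dy":0.003,"dz":0.08,"wx":0,"wy":0,"wz":0},
  {"dx":0,"dy":0.003,"dz":0.12,"wx":0,"wy":0,"wz":0},
  {"dx":0,"dy":0.003,"dz":0.12,"wx":0,"wy":0,"wz":0},
])

```text
time: 9.98
eef_pos: [0.4342, 0.3225, 0.0586]
orientation: [0.199, -3.13, 0.001]
ft_force: [-0.1, -0.9, -3.6]
finger_gap: 0.0468
grip_force: 69.2
```

>>> move_arm([
  {"dx":0,"dy":0,"dz":0.025,"wx":0,"wy":0,"wz":0},
  {"dx":0,"dy":0,"dz":0.05,"wx":0,"wy":0,"wz":0},
  {"dx":0,"dy":0,"dz":0.075,"wx":0,"wy":0,"wz":0},
  {"dx":0,"dy":0,"dz":0.075,"wx":0,"wy":0,"wz":0},
  {"dx":0,"dy":0,"dz":0.075,"wx":0,"wy":0,"wz":0},
])

```text
time: 10.4
eef_pos: [0.4363, 0.324, 0.0463]
orientation: [0.199, -3.135, -0.004]
ft_force: [0.8, 0.6, -2.7]
finger_gap: 0.0463
grip_force: 69.5
```

```bash
python3 -c "
from h import *
pose(2); print(bot.get_state()['ft_force']); held()"
```

```text
pose [0.4363 0.324  0.0462] sd [0. 0. 0.] t -172.73 tilt: tool z xy [-0.0004  0.0027]
[ 0.68660505  0.12428313 -1.90161229]
held top n 8367 ellipse [1.7 0.6] [50.5 51.4] ext [-22.6 -23.  -27.3] [ 26.3  24.  -19. ] tilt deg [-0.04  0.45] z0 -0.0246 bar ((42.86800003051758, 0.47115421295166016), (37.71418762207031, 29.93893814086914), 0.11907806992530823) gap 0.04670784414841263 grip 69.49209348298609
```

>>> move_arm([
  {"dx":0,"dy":0,"dz":0.006,"wx":0,"wy":0,"wz":0},
  {"dx":0,"dy":0,"dz":0.006,"wx":0,"wy":0,"wz":0},
  {"dx":0,"dy":0,"dz":0.006,"wx":0,"wy":0,"wz":0},
])

```text
time: 10.8
eef_pos: [0.4362, 0.324, 0.046]
orientation: [0.199, -3.135, -0.004]
ft_force: [-2.5, -1.8, 5.0]
finger_gap: 0.0465
grip_force: 70.2
```

>>> move_arm([
  {"dx":0,"dy":0,"dz":0,"wx":0,"wy":0,"wz":0},
  {"dx":0,"dy":0,"dz":0,"wx":0,"wy":0,"wz":0},
  {"dx":0,"dy":0,"dz":0,"wx":0,"wy":0,"wz":0},
  {"dx":0,"dy":0,"dz":0,"wx":0,"wy":0,"wz":0},
], gripper=0.85)

```text
time: 11.13
eef_pos: [0.4361, 0.3239, 0.0449]
orientation: [0.199, -3.135, -0.004]
ft_force: [-0.1, 0.1, 0.4]
finger_gap: 0.0727
grip_force: 0.0
```

>>> move_arm([
  {"dx":0,"dy":0,"dz":-0.1,"wx":0,"wy":0,"wz":0},
  {"dx":0,"dy":0,"dz":-0.25,"wx":0,"wy":0,"wz":0},
  {"dx":0,"dy":0,"dz":-0.4,"wx":0,"wy":0,"wz":0},
  {"dx":0,"dy":0,"dz":-0.55,"wx":0,"wy":0,"wz":0},
  {"dx":0,"dy":0,"dz":-0.6,"wx":0,"wy":0,"wz":0},
])

```text
time: 11.55
eef_pos: [0.4386, 0.3252, 0.1698]
orientation: [-0.198, 3.129, 0.012]
ft_force: [1.0, -0.1, 0.5]
finger_gap: 0.0723
grip_force: 0.0
```

>>> move_arm([
  {"dx":0,"dy":0,"dz":-0.2,"wx":0,"wy":0,"wz":0},
  {"dx":0,"dy":0,"dz":-0.4,"wx":0,"wy":0,"wz":0},
  {"dx":0,"dy":0,"dz":-0.6,"wx":0,"wy":0,"wz":0},
  {"dx":0,"dy":0,"dz":-0.7,"wx":0,"wy":0,"wz":0},
  {"dx":0,"dy":0,"dz":-0.7,"wx":0,"wy":0,"wz":0},
], gripper=0)

```text
time: 11.97
eef_pos: [0.4388, 0.3249, 0.3107]
orientation: [-0.198, 3.127, 0.014]
ft_force: [0.3, 0.6, -0.7]
finger_gap: 0.0119
grip_force: 0.0
```

```bash
python3 -c "
from h import *
o,a,p,M,c=deck(); c2=c; meas(c,(.4346,.324),zt=.07); print(bot.get_state()['finger_gap'],bot.get_state()['joint_positions'].round(2))
def S(x,y,z): 
    t=np.radians(7.2); return (.4346+x*np.cos(t)-y*np.sin(t),.324+x*np.sin(t)+y*np.cos(t),z,187.2)
go(S(.165,-.052,.32),S(.165,-.052,.23))
c=cam('side'); r=bot.cut_out('gate','side')[0]; P,uv=cloud(c,r['pixels']); I=c['img'][uv[:,1],uv[:,0]].astype(int)
m=(I[:,0]>110)&(I[:,1]<60); Q=P[m]; t=np.radians(7.2)
L=(Q[:,:2]-[.4346,.324])@np.array([[np.cos(t),-np.sin(t)],[np.sin(t),np.cos(t)]])
print('plate x',np.percentile(L[:,0],[5,50,95]).round(3),'y',np.percentile(L[:,1],[2,98]).round(3),'z',np.percentile(Q[:,2],[2,98]).round(3))
"
```

```text
pose [0.4368 0.3236 0.3059] sd [0.0012 0.0008 0.0029] t -172.73 tilt: tool z xy [0.0009 0.0038]
deck yaw 7.37 width 179.7 origin [437.7 326.9]
top n 970 circle [437.1 326.1] [49.2 51. ] z 0.0745 minrect top [array([437.2, 326.1]), array([48.5, 46.5]), np.float64(6.4)]
bar rect [437.3 326.6] [119.2  61.7] 7.21
-0.00025444925341482067 [-0.84  0.27  0.22  1.4  -0.06  1.48  1.08]
from [0.4353 0.3227 0.3027] t -172.73
(np.float64(0.6048162538622326), np.float64(0.29309001906975735), 0.32, 187.2) d [-0.8214 -0.2539 -0.09  ] w [ 0.     -0.0028  0.0008] rows 4.1
(np.float64(0.6048162538622326), np.float64(0.29309001906975735), 0.23, 187.2) d [0.   0.   0.45] w [0. 0. 0.] rows 2.2
plate x [0.128 0.135 0.138] y [-0.069  0.034] z [0.228 0.253]
```

The yoke is home: it sits within 1 mm of the deck centre, and the deck took 5 N as it landed. Next, behind the gate's plate with closed fingers.

>>> move_arm([
  {"dx":-0.16,"dy":-0.05,"dz":-0.09,"wx":0,"wy":0,"wz":0},
  {"dx":-0.33,"dy":-0.1,"dz":-0.09,"wx":0,"wy":0,"wz":0},
  {"dx":-0.5,"dy":-0.15,"dz":-0.09,"wx":0,"wy":0,"wz":0},
  {"dx":-0.66,"dy":-0.2,"dz":-0.09,"wx":0,"wy":0,"wz":0},
  {"dx":-0.82,"dy":-0.254,"dz":-0.09,"wx":0,"wy":0,"wz":0},
])

```text
time: 12.78
eef_pos: [0.6064, 0.2934, 0.3219]
orientation: [0.2, -3.133, -0.003]
ft_force: [0.5, -0.3, 0.8]
finger_gap: 0.0002
grip_force: 0.0
```

>>> move_arm([
  {"dx":0,"dy":0,"dz":0,"wx":0,"wy":0,"wz":0},
  {"dx":0,"dy":0,"dz":0.1,"wx":0,"wy":0,"wz":0},
  {"dx":0,"dy":0,"dz":0.25,"wx":0,"wy":0,"wz":0},
  {"dx":0,"dy":0,"dz":0.4,"wx":0,"wy":0,"wz":0},
  {"dx":0,"dy":0,"dz":0.45,"wx":0,"wy":0,"wz":0},
])

```text
time: 13.2
eef_pos: [0.6023, 0.2926, 0.2264]
orientation: [0.198, -3.124, 0.002]
ft_force: [-1.3, 0.4, -0.4]
finger_gap: -0.0001
grip_force: 0.0
```

```bash
cat >> h.py <<'E'
O=np.array([.4346,.324]); YAW=np.radians(7.2)
def S(x,y,z): 
    t=YAW; return (O[0]+x*np.cos(t)-y*np.sin(t),O[1]+x*np.sin(t)+y*np.cos(t),z,187.2)
def loc(p):
    t=YAW; d=np.array(p[:2])-O; return np.array([d[0]*np.cos(t)+d[1]*np.sin(t),-d[0]*np.sin(t)+d[1]*np.cos(t),p[2]])*1000
E
python3 -c "
from h import *
p,M=pose(3); print(loc(p)); print(bot.get_state()['joint_positions'].round(2))
for th in np.arange(1.85,-.01,-.1):
    r=162+8*(1.85-th)/1.85
    x=85-r*np.cos(th)+4*np.sin(th)+11; z=77+r*np.sin(th)+4*np.cos(th)
    print(round(th,2),round(x),round(z),end=' | ')
"
```

```text
pose [0.6025 0.2928 0.2273] sd [0.0005 0.0003 0.0014] t -172.74 tilt: tool z xy [-0.0101 -0.0019]
[162.66940848 -51.96464082 227.26889208]
[-0.62  0.58  0.27  1.12 -0.15  1.46  1.32]
1.85 144 232 | 1.75 129 236 | 1.65 113 239 | 1.55 97 240 | 1.45 80 240 | 1.35 64 238 | 1.25 48 234 | 1.15 32 229 | 1.05 17 223 | 0.95 3 214 | 0.85 -11 205 | 0.75 -23 194 | 0.65 -35 181 | 0.55 -45 168 | 0.45 -54 154 | 0.35 -61 139 | 0.25 -67 123 | 0.15 -71 106 | 0.05 -73 89 |
```

>>> move_arm([
  {"dx":0.095,"dy":0,"dz":-0.01,"wx":0,"wy":0,"wz":0},
  {"dx":0.17,"dy":0,"dz":-0.025,"wx":0,"wy":0,"wz":0},
  {"dx":0.25,"dy":0,"dz":-0.04,"wx":0,"wy":0,"wz":0},
  {"dx":0.33,"dy":0,"dz":-0.05,"wx":0,"wy":0,"wz":0},
  {"dx":0.415,"dy":0,"dz":-0.05,"wx":0,"wy":0,"wz":0},
])

```text
time: 13.77
eef_pos: [0.5252, 0.2836, 0.2466]
orientation: [-0.197, 3.128, 0.008]
ft_force: [2.7, 0.8, -1.3]
finger_gap: -0.0
grip_force: 1.0
```

>>> move_arm([
  {"dx":0.08,"dy":0,"dz":0.01,"wx":0,"wy":0,"wz":0},
  {"dx":0.16,"dy":0,"dz":0.03,"wx":0,"wy":0,"wz":0},
  {"dx":0.24,"dy":0,"dz":0.055,"wx":0,"wy":0,"wz":0},
  {"dx":0.315,"dy":0,"dz":0.085,"wx":0,"wy":0,"wz":0},
  {"dx":0.385,"dy":0,"dz":0.13,"wx":0,"wy":0,"wz":0},
])

```text
time: 14.18
eef_pos: [0.4497, 0.2744, 0.2215]
orientation: [-0.197, 3.126, 0.011]
ft_force: [1.3, 0.8, 3.1]
finger_gap: -0.0
grip_force: 1.4
```

```bash
cat >> h.py <<'E'
def plate(n='side'):
    c=cam(n); P,uv=cloud(c); I=c['img'][uv[:,1],uv[:,0]].astype(int)
    m=(I[:,0]>100)&(I[:,1]<60)&(I[:,2]<60)&(abs(P[:,0]-.43)<.25)&(abs(P[:,1]-.31)<.13)&(P[:,2]>.07)
    Q=np.array([loc(p) for p in P[m]])
    print('plate',len(Q),'x',np.percentile(Q[:,0],[3,50,97]).round(),'y',np.percentile(Q[:,1],[3,97]).round(),'z',np.percentile(Q[:,2],[3,50,97]).round()) if len(Q)>5 else print('no plate')
E
python3 -c "
from h import *
p,M=pose(2); print(loc(p),bot.get_state()['ft_force'],bot.get_state()['joint_positions'].round(2)); plate();plate('scene')
"
```

```text
pose [0.4475 0.2741 0.2203] sd [0.0022 0.0003 0.0012] t -172.74 tilt: tool z xy [0.0054 0.0061]
[  6.53709453 -51.16111432 220.3143148 ] [ 0.93515927 -1.1496804   2.85181608] [-0.78  0.26  0.25  1.61 -0.07  1.27  1.18]
plate 24 x [-15. -13. -10.] y [-27.  38.] z [226. 229. 231.]
plate 522 x [-9.  3. 15.] y [ 2. 42.] z [196. 213. 230.]
```

>>> move_arm([
  {"dx":0.07,"dy":0,"dz":0.045,"wx":0,"wy":0,"wz":0},
  {"dx":0.13,"dy":0,"dz":0.1,"wx":0,"wy":0,"wz":0},
  {"dx":0.19,"dy":0,"dz":0.165,"wx":0,"wy":0,"wz":0},
  {"dx":0.24,"dy":0,"dz":0.23,"wx":0,"wy":0,"wz":0},
  {"dx":0.285,"dy":0,"dz":0.3,"wx":0,"wy":0,"wz":0},
])

```text
time: 14.8
eef_pos: [0.3923, 0.2674, 0.1589]
orientation: [-0.197, 3.131, 0.008]
ft_force: [1.4, -0.4, 3.2]
finger_gap: 0.0001
grip_force: 2.0
```

>>> move_arm([
  {"dx":0.035,"dy":0,"dz":0.075,"wx":0,"wy":0,"wz":0},
  {"dx":0.065,"dy":0,"dz":0.155,"wx":0,"wy":0,"wz":0},
  {"dx":0.085,"dy":0,"dz":0.24,"wx":0,"wy":0,"wz":0},
  {"dx":0.095,"dy":0,"dz":0.31,"wx":0,"wy":0,"wz":0},
  {"dx":0.1,"dy":0,"dz":0.34,"wx":0,"wy":0,"wz":0},
])

```text
time: 15.22
eef_pos: [0.3714, 0.2648, 0.0891]
orientation: [-0.198, 3.135, 0.005]
ft_force: [-0.5, -0.7, 5.0]
finger_gap: -0.0001
grip_force: 2.5
```

```bash
python3 -c "
from h import *
p,M=pose(2); print(loc(p),bot.get_state()['ft_force'],bot.get_state()['joint_positions'].round(2)); plate();plate('scene')
"
```

```text
pose [0.3713 0.2648 0.0889] sd [0.0001 0.0001 0.0002] t -172.77 tilt: tool z xy [0.0002 0.003 ]
[-70.20185357 -50.84865476  88.88115499] [-0.79914598 -0.95954461  5.53589741] [-0.83  0.26  0.21  1.97 -0.07  0.92  1.11]
plate 25 x [-93. -82. -60.] y [-32.  44.] z [ 87.  90. 117.]
plate 371 x [-90. -65. -49.] y [-29.  41.] z [88. 91. 94.]
```

>>> move_arm([
  {"dx":0.01,"dy":0,"dz":0.02,"wx":0,"wy":0,"wz":0},
  {"dx":0.02,"dy":0,"dz":0.04,"wx":0,"wy":0,"wz":0},
  {"dx":0.03,"dy":0,"dz":0.055,"wx":0,"wy":0,"wz":0},
  {"dx":0.03,"dy":0,"dz":0.055,"wx":0,"wy":0,"wz":0},
  {"dx":0.03,"dy":0,"dz":0.055,"wx":0,"wy":0,"wz":0},
])

```text
time: 15.83
eef_pos: [0.3655, 0.2642, 0.0788]
orientation: [-0.199, 3.133, 0.006]
ft_force: [3.5, 0.4, 4.1]
finger_gap: 0.0001
grip_force: 2.6
```

```bash
python3 -c "
from h import *
p,M=pose(2); print(loc(p),bot.get_state()['ft_force']); plate('scene')
"
```

```text
pose [0.3655 0.2642 0.0788] sd [0. 0. 0.] t -172.74 tilt: tool z xy [0.0019 0.0041]
[-76.03327826 -50.71347983  78.81265634] [ 3.88151519 -0.42976987  5.44861666]
plate 362 x [-89. -64. -50.] y [-31.  41.] z [78. 81. 84.]
```

>>> move_arm([
  {"dx":0,"dy":0.04,"dz":0,"wx":0,"wy":0,"wz":0},
  {"dx":0,"dy":0.08,"dz":0,"wx":0,"wy":0,"wz":0},
  {"dx":0,"dy":0.12,"dz":0,"wx":0,"wy":0,"wz":0},
  {"dx":0,"dy":0.16,"dz":0,"wx":0,"wy":0,"wz":0},
  {"dx":0,"dy":0.2,"dz":0,"wx":0,"wy":0,"wz":0},
])

```text
time: 16.4
eef_pos: [0.3577, 0.3003, 0.0776]
orientation: [0.197, -3.13, 0.004]
ft_force: [-1.0, -4.7, 7.2]
finger_gap: 0.0002
grip_force: 4.2
```

```bash
cat >> h.py <<'E'
def post(n='scene'):
    c=cam(n); P,uv=cloud(c); h=cv2.cvtColor(c['img'],cv2.COLOR_RGB2HSV)[uv[:,1],uv[:,0]].astype(int)
    m=(abs(h[:,0]-27)<6)&(h[:,1]>150)&(h[:,2]>60)&(abs(P[:,0]-.35)<.1)&(abs(P[:,1]-.31)<.1)&(P[:,2]>.09)
    Q=np.array([loc(p) for p in P[m]])
    print('post',n,len(Q),'x',np.percentile(Q[:,0],[3,97]).round(1),'y',np.percentile(Q[:,1],[3,50,97]).round(1),'z',np.percentile(Q[:,2],[3,97]).round())
E
python3 -c "
from h import *
p,M=pose(2); print(loc(p),bot.get_state()['ft_force']); plate('scene'); post('scene'); post('side'); post('wrist')
"
```

```text
pose [0.3572 0.3015 0.0776] sd [0.0004 0.0011 0.    ] t -172.75 tilt: tool z xy [-0.0052 -0.0022]
[-79.56702794 -12.67388581  77.55542212] [-0.96482424 -1.08311108  4.55556319]
plate 133 x [-81. -59. -50.] y [ 1. 42.] z [82. 86. 89.]
post scene 53 x [-78.2 -73. ] y [ 4.1 10.4 16.3] z [ 91. 117.]
post side 137 x [-120.3  -89.9] y [ 0.9  5.7 12.6] z [ 92. 120.]
post wrist 6820 x [-122.3  -87.3] y [ 4.9 10.3 18.4] z [ 94. 119.]
```

>>> move_arm([
  {"dx":0,"dy":0.02,"dz":-0.005,"wx":0,"wy":0,"wz":0},
  {"dx":0,"dy":0.04,"dz":-0.01,"wx":0,"wy":0,"wz":0},
  {"dx":0,"dy":0.05,"dz":-0.01,"wx":0,"wy":0,"wz":0},
  {"dx":0,"dy":0.05,"dz":-0.01,"wx":0,"wy":0,"wz":0},
])

```text
time: 17.03
eef_pos: [0.3561, 0.3085, 0.0786]
orientation: [0.197, -3.129, 0.009]
ft_force: [-0.7, -6.6, 3.7]
finger_gap: -0.0002
grip_force: 4.8
```

```bash
python3 -c "
from h import *
p,M=pose(2); print(loc(p),bot.get_state()['ft_force']); plate('scene'); post('scene'); post('side'); post('wrist'); plate('side')
"
```

```text
pose [0.3561 0.3085 0.0786] sd [0. 0. 0.] t -172.79 tilt: tool z xy [-0.0059 -0.0062]
[-79.84049484  -5.51413751  78.60725128] [-1.83476095 -6.91195537  4.23604028]
plate 104 x [-68. -58. -49.] y [ 9. 41.] z [82. 86. 89.]
post scene 52 x [-79.3 -72.2] y [ 9.7 14.7 20.9] z [ 91. 115.]
post side 138 x [-120.5  -89.4] y [ 5.5  9.7 19.1] z [ 91. 120.]
post wrist 6557 x [-122.3  -87.7] y [ 9.5 15.3 23. ] z [ 94. 119.]
plate 14 x [-68. -54. -50.] y [-12.  25.] z [ 81.  85. 104.]
```

>>> move_arm([
  {"dx":0,"dy":-0.02,"dz":0,"wx":0,"wy":0,"wz":0},
  {"dx":0,"dy":-0.03,"dz":-0.05,"wx":0,"wy":0,"wz":0},
  {"dx":0,"dy":-0.03,"dz":-0.2,"wx":0,"wy":0,"wz":0},
  {"dx":0,"dy":-0.03,"dz":-0.4,"wx":0,"wy":0,"wz":0},
  {"dx":0,"dy":-0.03,"dz":-0.6,"wx":0,"wy":0,"wz":0},
])

```text
time: 17.8
eef_pos: [0.3582, 0.3063, 0.2013]
orientation: [0.199, -3.134, -0.002]
ft_force: [1.2, 1.1, 0.5]
finger_gap: 0.0
grip_force: 0.0
```

>>> move_arm([
  {"dx":0,"dy":0,"dz":-0.1,"wx":0,"wy":0,"wz":0},
  {"dx":0,"dy":0,"dz":-0.2,"wx":0,"wy":0,"wz":0},
  {"dx":0,"dy":0,"dz":-0.3,"wx":0,"wy":0,"wz":0},
  {"dx":0,"dy":0,"dz":-0.3,"wx":0,"wy":0,"wz":0},
])

```text
time: 18.13
eef_pos: [0.3611, 0.3087, 0.2652]
orientation: [-0.199, 3.128, 0.015]
ft_force: [1.0, -0.3, 0.3]
finger_gap: -0.0003
grip_force: 0.0
```

```bash
python3 -c "
from h import *
p,M=pose(2); print(loc(p),bot.get_state()['ft_force']); plate('scene'); post('scene'); post('side'); post('wrist'); plate('side'); plate('wrist'); cam('wrist','w7.png')
for n in ('scene','side'): print(n); [print(*y) for y in yokes(cam(n),30)]
go((.44,-.01,.25,155))
"
```

```text
pose [0.3606 0.3083 0.264 ] sd [0.0005 0.0004 0.0012] t -172.73 tilt: tool z xy [0.0054 0.0085]
[-75.36298265  -6.33437095 263.9974495 ] [-0.08926967  0.0680974  -0.50490121]
plate 248 x [-88. -62. -50.] y [-15.  42.] z [83. 86. 89.]
post scene 158 x [-115.9  -73.6] y [ 7.6 13.9 20.4] z [ 92. 121.]
post side 191 x [-120.7  -78.6] y [ 5.7  9.8 17.9] z [ 92. 120.]
post wrist 1102 x [-122.3  -78.5] y [ 9.7 16.3 23.1] z [100. 119.]
plate 94 x [-71. -58. -50.] y [-26.  40.] z [82. 85. 88.]
plate 1937 x [-93. -64. -52.] y [-16.  44.] z [84. 85. 87.]
scene
304 [228. 203.] [ 0.442 -0.388] [118.  48.] -173 [0.007 0.033]
340 [302. 235.] [ 0.463 -0.162] [96. 45.] -160 [0.009 0.034]
264 [349. 244.] [ 0.444 -0.045] [58. 44.] -177 [0.01  0.033]
135 [503. 285.] [0.429 0.305] [91. 15.] -172 [0.052 0.073]
side
118 [126.  37.] [0.269 0.758] [27. 54.] 169 [0.254 0.28 ]
230 [237. 154.] [0.447 0.311] [37. 90.] -176 [0.045 0.071]
47 [195. 179.] [0.312 0.305] [  4. 111.] 98 [0.015 0.031]
525 [294. 252.] [ 0.44  -0.047] [121.  51.] -168 [0.005 0.032]
662 [325. 283.] [ 0.46  -0.165] [122.  49.] -170 [0.004 0.032]
784 [367. 372.] [ 0.44  -0.391] [126.  48.] -179 [0.004 0.032]
from [0.3586 0.3064 0.2595] t -172.74
(0.44, -0.01, 0.25, 155) d [-0.2039 -1.621   0.0447] w [ 0.0008 -0.0012  0.3585] rows 7.8
```

View pics/w7.png

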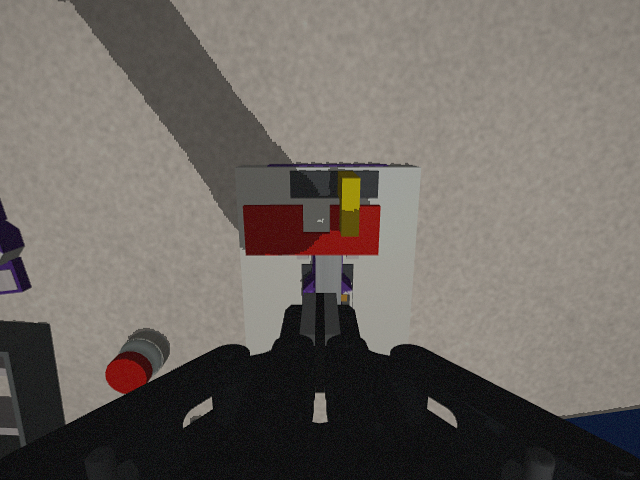

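The plate lies shut with the yellow latch across it at (350,205). Plate height is 84–86 mm and the latch has travelled about 26 mm. Now the spares, starting with C, and the rack frame.

```bash
python3 -c "
from h import *
go((.40,.13,.25,187.3),(.441,-.046,.22,155))
for n in ('scene','side'):
    c=cam(n); P,uv=cloud(c); I=c['img'][uv[:,1],uv[:,0]].astype(int)
    b=(P[:,0]>.48)&(P[:,0]<.76)&(P[:,1]>-.45)&(P[:,1]<.09)
    for lo,hi in((.057,.068),(.046,.054)):
        q=P[b&(P[:,2]>lo)&(P[:,2]<hi)&(I.max(1)<190)]
        # main connected cluster
        g=np.zeros((600,400),np.uint8); ij=np.c_[((q[:,1]+.45)*1000).astype(int),((q[:,0]-.45)*1000).astype(int)]
        ij=ij.clip(0,[599,399]); g[ij[:,0],ij[:,1]]=1; g=cv2.dilate(g,np.ones((9,9)))
        k,l,st,_=cv2.connectedComponentsWithStats(g); big=1+st[1:,4].argmax(); s=q[l[ij[:,0],ij[:,1]]==big]
        r=cv2.minAreaRect((s[:,:2]*1000).astype(np.float32)); print(n,lo,len(s),np.round(r[0],1),np.round(r[1],1),round(r[2],2),cv2.boxPoints(r).round().tolist())
"
```

```text
from [0.3586 0.3064 0.2595] t -172.74
(0.4, 0.13, 0.25, 187.3) d [-0.094  -0.9013  0.046 ] w [ 0.0011 -0.0009 -0.0004] rows 4.4
(0.441, -0.046, 0.22, 155) d [-0.0915 -0.8989  0.15  ] w [0.     0.     0.3589] rows 4.5
scene 0.057 1678 [ 626.1 -186.5] [154.7 384.7] 3.62 [[537.0, 1.0], [561.0, -383.0], [715.0, -374.0], [691.0, 10.0]]
scene 0.046 2342 [ 628.4 -184.7] [148.8 381.7] 3.64 [[542.0, 1.0], [566.0, -380.0], [715.0, -370.0], [691.0, 11.0]]
side 0.057 1579 [ 627.3 -184.5] [153.5 386.5] 3.76 [[538.0, 3.0], [563.0, -382.0], [717.0, -372.0], [691.0, 13.0]]
side 0.046 1814 [ 633.9 -180. ] [129.5 367.6] 4.47 [[555.0, -2.0], [584.0, -368.0], [713.0, -358.0], [684.0, 8.0]]
```

>>> move_arm([
  {"dx":-0.02,"dy":-0.2,"dz":0.01,"wx":0,"wy":0,"wz":0},
  {"dx":-0.04,"dy":-0.4,"dz":0.02,"wx":0,"wy":0,"wz":0},
  {"dx":-0.06,"dy":-0.6,"dz":0.03,"wx":0,"wy":0,"wz":0},
  {"dx":-0.08,"dy":-0.8,"dz":0.04,"wx":0,"wy":0,"wz":0},
  {"dx":-0.094,"dy":-0.9,"dz":0.046,"wx":0,"wy":0,"wz":0},
], gripper=1)

```text
time: 19.2
eef_pos: [0.4009, 0.1246, 0.2505]
orientation: [0.188, -3.136, -0.0]
ft_force: [0.3, -0.4, -0.1]
finger_gap: 0.0603
grip_force: 0.0
```

>>> move_arm([
  {"dx":-0.02,"dy":-0.2,"dz":0.04,"wx":0,"wy":0,"wz":0.075},
  {"dx":-0.04,"dy":-0.4,"dz":0.08,"wx":0,"wy":0,"wz":0.15},
  {"dx":-0.06,"dy":-0.6,"dz":0.12,"wx":0,"wy":0,"wz":0.225},
  {"dx":-0.08,"dy":-0.8,"dz":0.15,"wx":0,"wy":0,"wz":0.3},
  {"dx":-0.0915,"dy":-0.9,"dz":0.15,"wx":0,"wy":0,"wz":0.359},
])

```text
time: 19.62
eef_pos: [0.4403, -0.0518, 0.2193]
orientation: [-0.7, -3.061, 0.002]
ft_force: [0.3, -0.2, 1.1]
finger_gap: 0.0854
grip_force: 0.0
```

>>> move_arm([
  {"dx":0,"dy":0,"dz":0,"wx":0,"wy":0,"wz":0},
  {"dx":0,"dy":0,"dz":0,"wx":0,"wy":0,"wz":0},
  {"dx":0,"dy":0,"dz":0,"wx":0,"wy":0,"wz":0},
  {"dx":0,"dy":0,"dz":0,"wx":0,"wy":0,"wz":0},
])

```text
time: 19.95
eef_pos: [0.441, -0.0438, 0.22]
orientation: [-0.674, -3.067, -0.004]
ft_force: [0.8, 0.7, -0.2]
finger_gap: 0.0856
grip_force: 0.0
```

```bash
cat >> h.py <<'E'
def yk(g,**k):
    p,M=pose(2); c=bot.read_camera('wrist'); T=np.eye(4); T[:3,:3]=M; T[:3,3]=p; c['T']=T@c['hand_eye']; meas(c,g,**k); return c
E
python3 -c "
from h import *
c=yk((.441,-.046)); go((.441,-.046,.1,155),(.441,-.046,.006,155))"
```

```text
pose [ 0.441  -0.0438  0.22  ] sd [0. 0. 0.] t 155.19 tilt: tool z xy [-0.0011  0.003 ]
top n 1211 circle [438.5 -44.8] [49.6 50.4] z 0.0311 minrect top [array([438.2, -45.2]), array([46.9, 47.8]), np.float64(58.0)]
bar rect [437.8 -40.6] [120.2  39.1] 13.85
from [ 0.441  -0.0443  0.22  ] t 155.15
(0.441, -0.046, 0.1, 155) d [-0.0048 -0.0091  0.6001] w [ 0.0014 -0.0013  0.0016] rows 2.9
(0.441, -0.046, 0.006, 155) d [0.   0.   0.47] w [0. 0. 0.] rows 2.3
```

>>> move_arm([
  {"dx":0,"dy":0,"dz":0.1,"wx":0,"wy":0,"wz":-0.08},
  {"dx":0.005,"dy":0,"dz":0.2,"wx":0,"wy":0,"wz":-0.16},
  {"dx":0.012,"dy":-0.008,"dz":0.3,"wx":0,"wy":0,"wz":-0.24},
  {"dx":0.012,"dy":-0.008,"dz":0.45,"wx":0,"wy":0,"wz":-0.32},
  {"dx":0.012,"dy":-0.008,"dz":0.6,"wx":0,"wy":0,"wz":-0.4},
])

```text
time: 20.52
eef_pos: [0.4389, -0.045, 0.0996]
orientation: [-0.308, 3.124, 0.004]
ft_force: [0.8, 0.2, -0.4]
finger_gap: 0.0855
grip_force: 0.0
```

>>> move_arm([
  {"dx":0,"dy":0,"dz":0,"wx":0,"wy":0,"wz":-0.025},
  {"dx":0,"dy":0,"dz":0,"wx":0,"wy":0,"wz":-0.025},
  {"dx":0,"dy":0,"dz":0,"wx":0,"wy":0,"wz":-0.025},
  {"dx":0,"dy":0,"dz":0,"wx":0,"wy":0,"wz":-0.025},
])

```text
time: 20.85
eef_pos: [0.4392, -0.0457, 0.101]
orientation: [-0.356, 3.12, 0.003]
ft_force: [-0.4, 0.0, 0.8]
finger_gap: 0.0853
grip_force: 0.0
```

```bash
python3 -c "
from h import *
c=yk((.4384,-.045)); go((.4384,-.045,.006,193.5))"
```

```text
pose [ 0.4392 -0.0457  0.101 ] sd [0.     0.     0.0001] t -166.99 tilt: tool z xy [0.0017 0.0023]
top n 2857 circle [438.8 -45.3] [49.7 50.8] z 0.0311 minrect top [array([438.8, -45.5]), array([47.7, 48.4]), np.float64(59.3)]
bar rect [439.1 -45.2] [120.5  47.9] 13.73
from [ 0.439  -0.0458  0.1009] t -166.99
(0.4384, -0.045, 0.006, 193.5) d [0.003  0.0036 0.4747] w [ 0.0013  0.0013 -0.0054] rows 2.3
```

Well aligned. I'll descend, grip and lift.

>>> move_arm([
  {"dx":0.001,"dy":0.003,"dz":0.15,"wx":0,"wy":0,"wz":-0.007},
  {"dx":0.001,"dy":0.003,"dz":0.3,"wx":0,"wy":0,"wz":-0.007},
  {"dx":0.001,"dy":0.003,"dz":0.42,"wx":0,"wy":0,"wz":-0.007},
  {"dx":0.001,"dy":0.003,"dz":0.475,"wx":0,"wy":0,"wz":-0.007},
  {"dx":0.001,"dy":0.003,"dz":0.475,"wx":0,"wy":0,"wz":-0.007},
])

```text
time: 21.42
eef_pos: [0.4355, -0.0449, 0.0031]
orientation: [0.372, -3.114, -0.004]
ft_force: [-0.4, -0.8, 0.1]
finger_gap: 0.0854
grip_force: 0.0
```

>>> move_arm([
  {"dx":0,"dy":0,"dz":0,"wx":0,"wy":0,"wz":0},
  {"dx":0,"dy":0,"dz":0,"wx":0,"wy":0,"wz":0},
  {"dx":0,"dy":0,"dz":0,"wx":0,"wy":0,"wz":0},
  {"dx":0,"dy":0,"dz":0,"wx":0,"wy":0,"wz":0},
  {"dx":0,"dy":0,"dz":0,"wx":0,"wy":0,"wz":0},
], gripper=0.3)

```text
time: 21.83
eef_pos: [0.4394, -0.0454, 0.0067]
orientation: [-0.373, 3.116, 0.003]
ft_force: [-0.4, -0.1, 7.1]
finger_gap: 0.047
grip_force: 63.3
```

>>> move_arm([
  {"dx":0,"dy":0,"dz":-0.15,"wx":0,"wy":0,"wz":0},
  {"dx":0,"dy":0,"dz":-0.3,"wx":0,"wy":0,"wz":0},
  {"dx":0,"dy":0,"dz":-0.5,"wx":0,"wy":0,"wz":0},
  {"dx":0,"dy":0,"dz":-0.7,"wx":0,"wy":0,"wz":0},
  {"dx":0,"dy":0,"dz":-0.7,"wx":0,"wy":0,"wz":0},
])

```text
time: 22.25
eef_pos: [0.4436, -0.0463, 0.1524]
orientation: [-0.371, 3.104, 0.002]
ft_force: [2.9, 0.1, -2.9]
finger_gap: 0.0468
grip_force: 64.3
```

```bash
cat >> h.py <<'E'
RO=np.array([.6267,-.1855]); RY=3.7
def K(y,z,x=0,t=183.7):
    a=np.radians(RY); return (RO[0]+x*np.cos(a)-y*np.sin(a),RO[1]+x*np.sin(a)+y*np.cos(a),z,t)
E
python3 -c "
from h import *
pose(2); held(); go(K(.105,.14))"
```

```text
pose [ 0.4426 -0.046   0.1508] sd [0.001  0.0003 0.0016] t -166.35 tilt: tool z xy [0.0128 0.0032]
held top n 7894 ellipse [0.8 0.4] [49.1 51.6] ext [-23.8 -22.9 -26.5] [ 25.   24.1 -19. ] tilt deg [-0.01  0.06] z0 -0.0241 bar ((42.181793212890625, 0.5759410858154297), (36.35615158081055, 29.960304260253906), 0.005252426024526358) gap 0.0470810533373297 grip 64.20147940982133
from [ 0.437  -0.0451  0.1447] t -166.34
(np.float64(0.6199241076334394), np.float64(-0.0807188600814212), 0.14, 183.7) d [-0.8467 -0.389   0.0219] w [ 0.0021 -0.0006  0.1106] rows 4.5
```

>>> move_arm([
  {"dx":-0.17,"dy":-0.08,"dz":0,"wx":0,"wy":0,"wz":0.022},
  {"dx":-0.34,"dy":-0.16,"dz":0,"wx":0,"wy":0,"wz":0.045},
  {"dx":-0.51,"dy":-0.235,"dz":0.01,"wx":0,"wy":0,"wz":0.07},
  {"dx":-0.68,"dy":-0.31,"dz":0.02,"wx":0,"wy":0,"wz":0.09},
  {"dx":-0.847,"dy":-0.389,"dz":0.02,"wx":0,"wy":0,"wz":0.111},
])

```text
time: 22.82
eef_pos: [0.6198, -0.0803, 0.1365]
orientation: [0.098, -3.132, -0.006]
ft_force: [0.8, 0.1, -3.0]
finger_gap: 0.047
grip_force: 64.1
```

>>> move_arm([
  {"dx":0,"dy":0,"dz":0,"wx":0,"wy":0,"wz":0},
  {"dx":0,"dy":0,"dz":0,"wx":0,"wy":0,"wz":0},
  {"dx":0,"dy":0,"dz":0,"wx":0,"wy":0,"wz":0},
  {"dx":0,"dy":0,"dz":0,"wx":0,"wy":0,"wz":0},
  {"dx":0,"dy":0,"dz":0,"wx":0,"wy":0,"wz":0},
])

```text
time: 23.23
eef_pos: [0.6192, -0.0807, 0.1405]
orientation: [0.1, -3.138, -0.005]
ft_force: [0.2, -0.3, -3.3]
finger_gap: 0.0464
grip_force: 64.1
```

```bash
python3 -c "
from h import *
p,M=pose(2); held(); cam('wrist','w8.png'); go(K(.105,.09),K(.105,.056))
c=bot.read_camera('wrist'); T=np.eye(4); T[:3,:3]=M; T[:3,3]=p; c['T']=T@c['hand_eye']; P,uv=cloud(c)
a=np.radians(RY); L=(P[:,:2]-RO)@np.array([[np.cos(a),-np.sin(a)],[np.sin(a),np.cos(a)]])
m=(abs(P[:,2]-.0625)<.005)&(abs(L[:,0])<.1)&(L[:,1]<.17)&(L[:,1]>-.17)
print('rim local x hist',np.histogram(L[m,0]*1000,bins=np.arange(-85,86,3)))
"
```

```text
pose [ 0.6194 -0.0807  0.1407] sd [0.0002 0.     0.0002] t -176.35 tilt: tool z xy [-0.0019  0.0033]
held top n 7886 ellipse [0.6 0.3] [49.7 51.3] ext [-24.1 -23.2 -26.5] [ 25.  24. -19.] tilt deg [-0.06  0.08] z0 -0.024 bar ((42.23841094970703, 0.32570838928222656), (30.07975959777832, 36.470603942871094), 89.85905456542969) gap 0.046847256611728644 grip 64.10972535610199
from [ 0.6203 -0.0808  0.1414] t -176.34
(np.float64(0.6199241076334394), np.float64(-0.0807188600814212), 0.09, 183.7) d [ 2.100e-03 -2.000e-04  2.569e-01] w [ 0.0019  0.     -0.0004] rows 1.2
(np.float64(0.6199241076334394), np.float64(-0.0807188600814212), 0.056, 183.7) d [0.   0.   0.17] w [0. 0. 0.] rows 0.8
rim local x hist (array([   0,    0,  352, 2574, 1715,    0,    0,    0,    0,    0,    0,
          0,    0,    0,    0,    0,    0,    0,    0,    0,    0,    0,
          0,    0,    0,    0,    0,    0,    0,    0,    0,    0,    0,
          0,    0,    0,    0,    0,    0,    0,    0,    0,    0,    0,
          0,    0,    0,    0,    0,  112, 1134,  568,  111,    0,    0,
          0]), array([-85, -82, -79, -76, -73, -70, -67, -64, -61, -58, -55, -52, -49,
       -46, -43, -40, -37, -34, -31, -28, -25, -22, -19, -16, -13, -10,
        -7,  -4,  -1,   2,   5,   8,  11,  14,  17,  20,  23,  26,  29,
        32,  35,  38,  41,  44,  47,  50,  53,  56,  59,  62,  65,  68,
        71,  74,  77,  80,  83]))
```

View pics/w8.png

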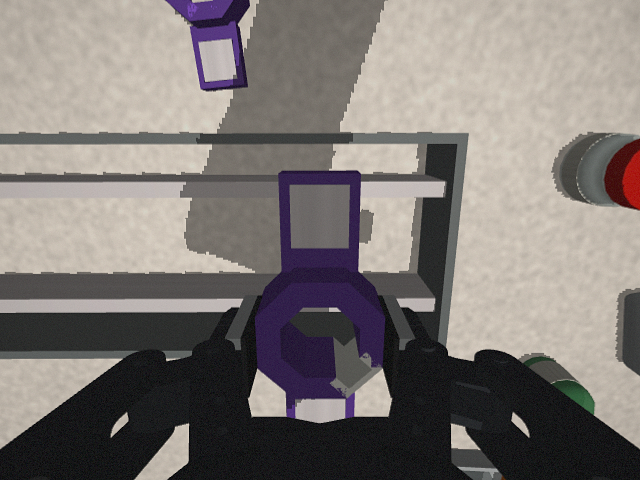

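C is held over the +y end of the rack, with the rails at rows 185 and 290 and the rims at rows 138 and 350. Wrist readings put the rack centre about 2.5 mm nearer the robot, so I'll shift 2 mm and lower.

>>> move_arm([
  {"dx":0.01,"dy":0,"dz":0.12,"wx":0,"wy":0,"wz":0},
  {"dx":0.01,"dy":0,"dz":0.24,"wx":0,"wy":0,"wz":0},
  {"dx":0.01,"dy":0,"dz":0.34,"wx":0,"wy":0,"wz":0},
  {"dx":0.01,"dy":0,"dz":0.39,"wx":0,"wy":0,"wz":0},
  {"dx":0.01,"dy":0,"dz":0.39,"wx":0,"wy":0,"wz":0},
])

```text
time: 23.9
eef_pos: [0.6163, -0.0802, 0.06]
orientation: [0.1, -3.133, -0.006]
ft_force: [-0.5, 0.0, -3.7]
finger_gap: 0.0469
grip_force: 64.0
```

>>> move_arm([
  {"dx":0,"dy":0,"dz":0.01,"wx":0,"wy":0,"wz":0},
  {"dx":0,"dy":0,"dz":0.02,"wx":0,"wy":0,"wz":0},
  {"dx":0,"dy":0,"dz":0.03,"wx":0,"wy":0,"wz":0},
  {"dx":0,"dy":0,"dz":0.03,"wx":0,"wy":0,"wz":0},
  {"dx":0,"dy":0,"dz":0.03,"wx":0,"wy":0,"wz":0},
])

```text
time: 24.32
eef_pos: [0.6191, -0.0811, 0.0575]
orientation: [-0.1, 3.14, 0.003]
ft_force: [-0.4, 0.5, -3.9]
finger_gap: 0.0469
grip_force: 64.0
```

```bash
python3 -c "
from h import *
pose(2); print(bot.get_state()['ft_force']); held()"
```

```text
pose [ 0.6191 -0.0811  0.0574] sd [0.     0.     0.0001] t -176.34 tilt: tool z xy [0.0002 0.0022]
[-0.64601321 -0.20713154 -3.50738335]
held top n 7876 ellipse [0.8 0.3] [49.9 51.2] ext [-24.  -23.1 -26.4] [ 24.9  24.  -19. ] tilt deg [-0.04  0.08] z0 -0.024 bar ((42.23638153076172, 0.33557796478271484), (30.033203125, 36.51322937011719), 89.84474182128906) gap 0.04669490151484288 grip 64.04073618818074
```

>>> move_arm([
  {"dx":0.003,"dy":0,"dz":0.005,"wx":0,"wy":0,"wz":0},
  {"dx":0.003,"dy":0,"dz":0.01,"wx":0,"wy":0,"wz":0},
  {"dx":0.003,"dy":0,"dz":0.01,"wx":0,"wy":0,"wz":0},
])

```text
time: 24.72
eef_pos: [0.6189, -0.0811, 0.0568]
orientation: [-0.1, 3.139, 0.004]
ft_force: [-3.5, 1.1, 6.4]
finger_gap: 0.0466
grip_force: 65.3
```

>>> move_arm([
  {"dx":0,"dy":0,"dz":0,"wx":0,"wy":0,"wz":0},
  {"dx":0,"dy":0,"dz":0,"wx":0,"wy":0,"wz":0},
  {"dx":0,"dy":0,"dz":0,"wx":0,"wy":0,"wz":0},
  {"dx":0,"dy":0,"dz":0,"wx":0,"wy":0,"wz":0},
], gripper=0.8)

```text
time: 25.05
eef_pos: [0.6182, -0.0812, 0.0547]
orientation: [0.1, -3.139, -0.003]
ft_force: [-1.0, -0.9, -0.6]
finger_gap: 0.0684
grip_force: 0.0
```

>>> move_arm([
  {"dx":0,"dy":0,"dz":-0.1,"wx":0,"wy":0,"wz":0},
  {"dx":0,"dy":0,"dz":-0.25,"wx":0,"wy":0,"wz":0},
  {"dx":0,"dy":0,"dz":-0.4,"wx":0,"wy":0,"wz":0},
  {"dx":0,"dy":0,"dz":-0.6,"wx":0,"wy":0,"wz":0},
  {"dx":0,"dy":0,"dz":-0.75,"wx":0,"wy":0,"wz":0},
])

```text
time: 25.47
eef_pos: [0.6187, -0.0818, 0.2075]
orientation: [-0.1, 3.139, 0.003]
ft_force: [0.6, 0.3, -0.8]
finger_gap: 0.0683
grip_force: 0.0
```

```bash
python3 -c "
from h import *
c=yk((.619,-.081),zt=.08); 
for n in('scene','side'):
    c=cam(n); [print(*y) for y in yokes(c,60)]
go((.461,-.163,.2,185))"
```

```text
pose [ 0.6205 -0.0823  0.2109] sd [0.0018 0.0005 0.0034] t -176.35 tilt: tool z xy [0.0074 0.0009]
top n 1816 circle [616.2 -80. ] [49.5 50.7] z 0.0804 minrect top [array([615.9, -80.1]), array([47.5, 48. ]), np.float64(48.8)]
bar rect [617.2 -80.6] [145.6  75. ] 3.63
300 [228. 203.] [ 0.441 -0.387] [114.  46.] -173 [0.007 0.033]
344 [302. 235.] [ 0.465 -0.161] [100.  45.] -160 [0.009 0.034]
453 [302. 283.] [ 0.621 -0.08 ] [119.  47.] -178 [0.056 0.083]
152 [502. 286.] [0.431 0.305] [93. 16.] -172 [0.048 0.073]
102 [128.  37.] [0.239 0.394] [763.  41.] 86 [0.252 0.28 ]
73 [168.  48.] [0.386 0.792] [29. 12.] -138 [0.159 0.209]
245 [238. 154.] [0.449 0.31 ] [36. 91.] -175 [0.044 0.072]
567 [371. 220.] [ 0.626 -0.073] [140.  67.] -175 [0.054 0.082]
702 [324. 283.] [ 0.457 -0.155] [123.  70.] -169 [0.005 0.032]
786 [367. 372.] [ 0.44  -0.391] [126.  49.] -180 [0.004 0.032]
from [ 0.6178 -0.0813  0.204 ] t -176.35
(0.461, -0.163, 0.2, 185) d [ 0.8083 -0.358   0.0207] w [ 0.0018 -0.0011 -0.015 ] rows 4.2
```

C lies flat on the rails, with its top at 80 mm. On to the next yoke.

>>> move_arm([
  {"dx":0.16,"dy":-0.07,"dz":0,"wx":0,"wy":0,"wz":-0.015},
  {"dx":0.32,"dy":-0.14,"dz":0,"wx":0,"wy":0,"wz":-0.03},
  {"dx":0.48,"dy":-0.21,"dz":0,"wx":0,"wy":0,"wz":-0.05},
  {"dx":0.65,"dy":-0.29,"dz":0.02,"wx":0,"wy":0,"wz":-0.07},
  {"dx":0.808,"dy":-0.358,"dz":0.02,"wx":0,"wy":0,"wz":-0.07},
], gripper=1)

```text
time: 26.13
eef_pos: [0.4578, -0.1634, 0.198]
orientation: [0.274, -3.123, -0.006]
ft_force: [0.1, -1.1, 0.1]
finger_gap: 0.0854
grip_force: 0.0
```

>>> move_arm([
  {"dx":0,"dy":0,"dz":0.2,"wx":0,"wy":0,"wz":0},
  {"dx":0,"dy":0,"dz":0.4,"wx":0,"wy":0,"wz":0},
  {"dx":0,"dy":0,"dz":0.5,"wx":0,"wy":0,"wz":0},
  {"dx":0,"dy":0,"dz":0.5,"wx":0,"wy":0,"wz":0},
  {"dx":0,"dy":0,"dz":0.5,"wx":0,"wy":0,"wz":0},
])

```text
time: 26.55
eef_pos: [0.4594, -0.1623, 0.0988]
orientation: [0.272, -3.124, -0.006]
ft_force: [-0.2, -0.7, 0.1]
finger_gap: 0.0856
grip_force: 0.0
```

```bash
python3 -c "
from h import *
c=yk((.461,-.163)); go((.461,-.163,.006,190))"
```

```text
pose [ 0.4603 -0.1626  0.0997] sd [0.0009 0.0004 0.0008] t -170.05 tilt: tool z xy [-0.0042  0.0025]
top n 3266 circle [ 456.1 -161.5] [49.9 51. ] z 0.0294 minrect top [array([ 456.1, -161.6]), array([48.4, 47.7]), np.float64(8.7)]
bar rect [ 456.4 -161.5] [120.6  47.9] 9.41
from [ 0.4628 -0.1635  0.1021] t -170.03
(0.461, -0.163, 0.006, 190) d [0.0093 0.0034 0.4802] w [ 0.0006  0.0013 -0.0003] rows 2.3
```

```bash
python3 -c "
from h import *
c=yk((.458,-.163)); c=yk((.458,-.163)); go((.458,-.162,.006,189.4))"
```

```text
pose [ 0.4628 -0.1635  0.1021] sd [0.0001 0.     0.0001] t -170.03 tilt: tool z xy [0.002  0.0012]
top n 3326 circle [ 458.4 -162.7] [50. 51.] z 0.0311 minrect top [array([ 458.5, -162.5]), array([48.3, 48.2]), np.float64(54.3)]
bar rect [ 458.6 -162.5] [120.1  47.9] 9.71
pose [ 0.4625 -0.1632  0.1019] sd [0.0001 0.     0.0001] t -170.03 tilt: tool z xy [0.0017 0.0017]
top n 3345 circle [ 458.9 -162.9] [50. 51.] z 0.0315 minrect top [array([ 458.9, -162.5]), array([48.5, 47.4]), np.float64(8.5)]
bar rect [ 459.2 -162.5] [120.5  48.1] 9.28
from [ 0.4619 -0.163   0.1014] t -170.03
(0.458, -0.162, 0.006, 189.4) d [0.0188 0.0076 0.4769] w [0.0012 0.0005 0.0063] rows 2.3
```

Target (0.4587, -0.1627, 9.5°).

>>> move_arm([
  {"dx":0.015,"dy":0.003,"dz":0.15,"wx":0,"wy":0,"wz":0.005},
  {"dx":0.015,"dy":0.003,"dz":0.3,"wx":0,"wy":0,"wz":0.005},
  {"dx":0.015,"dy":0.003,"dz":0.42,"wx":0,"wy":0,"wz":0.005},
  {"dx":0.015,"dy":0.003,"dz":0.475,"wx":0,"wy":0,"wz":0.005},
  {"dx":0.015,"dy":0.003,"dz":0.475,"wx":0,"wy":0,"wz":0.005},
])

```text
time: 27.42
eef_pos: [0.4561, -0.1618, 0.0036]
orientation: [0.26, -3.125, -0.006]
ft_force: [-0.5, -0.5, 0.6]
finger_gap: 0.0854
grip_force: 0.0
```

>>> move_arm([
  {"dx":0,"dy":0,"dz":0,"wx":0,"wy":0,"wz":0},
  {"dx":0,"dy":0,"dz":0,"wx":0,"wy":0,"wz":0},
  {"dx":0,"dy":0,"dz":0,"wx":0,"wy":0,"wz":0},
  {"dx":0,"dy":0,"dz":0,"wx":0,"wy":0,"wz":0},
  {"dx":0,"dy":0,"dz":0,"wx":0,"wy":0,"wz":0},
], gripper=0.3)

```text
time: 27.83
eef_pos: [0.46, -0.1632, 0.0076]
orientation: [-0.26, 3.128, 0.002]
ft_force: [-0.7, -0.2, 7.2]
finger_gap: 0.0468
grip_force: 64.3
```

>>> move_arm([
  {"dx":0,"dy":0,"dz":-0.15,"wx":0,"wy":0,"wz":0},
  {"dx":0,"dy":0,"dz":-0.3,"wx":0,"wy":0,"wz":0},
  {"dx":0,"dy":0,"dz":-0.5,"wx":0,"wy":0,"wz":0},
  {"dx":0,"dy":0,"dz":-0.7,"wx":0,"wy":0,"wz":0},
  {"dx":0,"dy":0,"dz":-0.7,"wx":0,"wy":0,"wz":0},
])

```text
time: 28.25
eef_pos: [0.4637, -0.1655, 0.1535]
orientation: [-0.259, 3.116, -0.004]
ft_force: [1.4, -1.5, -2.4]
finger_gap: 0.0468
grip_force: 64.1
```

```bash
python3 -c "
from h import *
pose(4); held(); go(K(0,.14,x=-.002))"
```

```text
pose [ 0.4607 -0.1639  0.1491] sd [0.0023 0.0012 0.003 ] t -170.49 tilt: tool z xy [0.0068 0.001 ]
held top n 8760 ellipse [1.  0.5] [49.9 51.6] ext [-23.1 -23.1 -25.8] [ 25.5  24.1 -19. ] tilt deg [-0.09 -0.01] z0 -0.0233 bar ((42.56468200683594, 0.6768016815185547), (37.1390266418457, 29.911239624023438), 0.1577230542898178) gap 0.04683255843857287 grip 63.973060715943575
from [ 0.4565 -0.162   0.1438] t -170.48
(np.float64(0.6247041687634557), np.float64(-0.1856290646165059), 0.14, 183.7) d [-0.8101 -0.2557  0.0139] w [ 0.0028 -0.0031  0.0646] rows 4.1
```

>>> move_arm([
  {"dx":-0.16,"dy":-0.05,"dz":0,"wx":0,"wy":0,"wz":0.015},
  {"dx":-0.32,"dy":-0.1,"dz":0,"wx":0,"wy":0,"wz":0.03},
  {"dx":-0.48,"dy":-0.15,"dz":0.01,"wx":0,"wy":0,"wz":0.045},
  {"dx":-0.65,"dy":-0.2,"dz":0.01,"wx":0,"wy":0,"wz":0.065},
  {"dx":-0.81,"dy":-0.256,"dz":0.01,"wx":0,"wy":0,"wz":0.065},
])

```text
time: 28.92
eef_pos: [0.6268, -0.1853, 0.14]
orientation: [0.1, -3.134, -0.008]
ft_force: [0.3, -0.1, -4.2]
finger_gap: 0.0466
grip_force: 63.9
```

>>> move_arm([
  {"dx":0,"dy":0,"dz":0,"wx":0,"wy":0,"wz":0},
  {"dx":0,"dy":0,"dz":0,"wx":0,"wy":0,"wz":0},
  {"dx":0,"dy":0,"dz":0,"wx":0,"wy":0,"wz":0},
  {"dx":0,"dy":0,"dz":0,"wx":0,"wy":0,"wz":0},
  {"dx":0,"dy":0,"dz":0,"wx":0,"wy":0,"wz":0},
])

```text
time: 29.33
eef_pos: [0.6251, -0.1868, 0.1434]
orientation: [0.098, -3.138, -0.005]
ft_force: [0.4, -0.4, -3.7]
finger_gap: 0.0472
grip_force: 63.9
```

```bash
python3 -c "
from h import *
p,M=pose(2); held(); go(K(0,.06,x=-.002))"
```

```text
pose [ 0.6253 -0.1868  0.1436] sd [0.0002 0.     0.0002] t -176.41 tilt: tool z xy [-0.0016  0.003 ]
held top n 8751 ellipse [1.1 0.3] [49.4 51.5] ext [-23.3 -23.2 -25.6] [ 25.7  23.9 -19. ] tilt deg [-0.1   0.02] z0 -0.0232 bar ((42.58306884765625, 0.5641288757324219), (37.21853256225586, 29.97648811340332), 0.20451900362968445) gap 0.04685523464703519 grip 63.897191220894456
from [ 0.6261 -0.1866  0.1441] t -176.37
(np.float64(0.6247041687634557), np.float64(-0.1856290646165059), 0.06, 183.7) d [0.0064 0.004  0.4205] w [ 0.0018 -0.0001 -0.0008] rows 2.0
```

>>> move_arm([
  {"dx":0.006,"dy":0.004,"dz":0.12,"wx":0,"wy":0,"wz":0},
  {"dx":0.006,"dy":0.004,"dz":0.24,"wx":0,"wy":0,"wz":0},
  {"dx":0.006,"dy":0.004,"dz":0.34,"wx":0,"wy":0,"wz":0},
  {"dx":0.006,"dy":0.004,"dz":0.4,"wx":0,"wy":0,"wz":0},
  {"dx":0.006,"dy":0.004,"dz":0.4,"wx":0,"wy":0,"wz":0},
])

```text
time: 29.9
eef_pos: [0.6227, -0.1844, 0.0603]
orientation: [0.1, -3.133, -0.008]
ft_force: [-1.9, 0.5, -4.2]
finger_gap: 0.0472
grip_force: 63.8
```

>>> move_arm([
  {"dx":0,"dy":0,"dz":0.01,"wx":0,"wy":0,"wz":0},
  {"dx":0,"dy":0,"dz":0.02,"wx":0,"wy":0,"wz":0},
  {"dx":0,"dy":0,"dz":0.03,"wx":0,"wy":0,"wz":0},
  {"dx":0,"dy":0,"dz":0.04,"wx":0,"wy":0,"wz":0},
  {"dx":0,"dy":0,"dz":0.04,"wx":0,"wy":0,"wz":0},
])

```text
time: 30.32
eef_pos: [0.6264, -0.1864, 0.0577]
orientation: [-0.1, 3.138, 0.002]
ft_force: [-1.4, 0.8, 3.6]
finger_gap: 0.0469
grip_force: 64.5
```

```bash
python3 -c "
from h import *
pose(2); print(bot.get_state()['ft_force']); held()"
```

```text
pose [ 0.6264 -0.1864  0.0577] sd [0. 0. 0.] t -176.34 tilt: tool z xy [0.0022 0.0015]
[-1.21842074  0.59375812  6.01008957]
held top n 8816 ellipse [1.1 0.5] [49.9 51.5] ext [-23.  -23.3 -25.7] [ 25.8  24.  -19. ] tilt deg [-0.06  0.04] z0 -0.0233 bar ((42.59363555908203, 0.5609397888183594), (37.22984313964844, 29.974185943603516), 0.10880909860134125) gap 0.04671362854402348 grip 64.82317387126386
```

Contact with the rails. I'll release and head for the last yoke at (0.44, -0.39).

>>> move_arm([
  {"dx":0,"dy":0,"dz":0,"wx":0,"wy":0,"wz":0},
  {"dx":0,"dy":0,"dz":0,"wx":0,"wy":0,"wz":0},
  {"dx":0,"dy":0,"dz":0,"wx":0,"wy":0,"wz":0},
  {"dx":0,"dy":0,"dz":0,"wx":0,"wy":0,"wz":0},
], gripper=0.8)

```text
time: 30.8
eef_pos: [0.6252, -0.1857, 0.0552]
orientation: [0.1, -3.139, -0.004]
ft_force: [-0.7, 0.9, -0.8]
finger_gap: 0.0686
grip_force: 0.0
```

>>> move_arm([
  {"dx":0,"dy":0,"dz":-0.1,"wx":0,"wy":0,"wz":0},
  {"dx":0,"dy":0,"dz":-0.25,"wx":0,"wy":0,"wz":0},
  {"dx":0,"dy":0,"dz":-0.4,"wx":0,"wy":0,"wz":0},
  {"dx":0,"dy":0,"dz":-0.6,"wx":0,"wy":0,"wz":0},
  {"dx":0,"dy":0,"dz":-0.75,"wx":0,"wy":0,"wz":0},
])

```text
time: 31.22
eef_pos: [0.6258, -0.1864, 0.2082]
orientation: [-0.1, 3.139, 0.002]
ft_force: [0.4, -0.7, 0.9]
finger_gap: 0.0679
grip_force: 0.0
```

```bash
python3 -c "
from h import *
pose(3); c=yk((.625,-.186),zt=.08); 
for n in('scene','side'):
    c=cam(n); [print(*y) for y in yokes(c,60)]
go((.53,-.29,.2,181),(.44,-.39,.2,181))"
```

```text
pose [ 0.6279 -0.1876  0.212 ] sd [0.0015 0.0009 0.0029] t -176.33 tilt: tool z xy [ 0.0084 -0.0012]
pose [ 0.6266 -0.1869  0.2078] sd [0.0007 0.0004 0.0014] t -176.35 tilt: tool z xy [0.0036 0.0007]
top n 2294 circle [ 627.2 -187. ] [49.9 51.5] z 0.0842 minrect top [array([ 627.6, -187.3]), array([48.6, 47.2]), np.float64(3.2)]
bar rect [ 626.8 -185.9] [146.3  71.8] 3.66
122 [223. 209.] [ 0.544 -0.333] [277.  48.] -144 [0.006 0.034]
558 [259. 269.] [ 0.628 -0.185] [119.  46.] -176 [0.056 0.083]
428 [303. 283.] [ 0.627 -0.078] [122.  48.] -179 [0.059 0.084]
153 [502. 286.] [0.431 0.305] [94. 15.] -173 [0.049 0.073]
70 [168.  48.] [0.387 0.794] [25. 12.] 46 [0.158 0.209]
248 [238. 154.] [0.45  0.312] [39. 92.] -176 [0.044 0.072]
570 [373. 218.] [ 0.623 -0.056] [127. 101.] -176 [0.054 0.082]
702 [398. 247.] [ 0.637 -0.18 ] [146.  91.] -172 [0.054 0.082]
798 [367. 372.] [ 0.44  -0.391] [126.  51.] -180 [0.004 0.032]
from [ 0.6244 -0.1855  0.2033] t -176.34
(0.53, -0.29, 0.2, 181) d [ 0.5043 -0.4915  0.0169] w [ 0.0024 -0.0029  0.0295] rows 3.4
(0.44, -0.39, 0.2, 181) d [ 0.4587 -0.4921  0.    ] w [0. 0. 0.] rows 3.2
```

>>> move_arm([
  {"dx":0.12,"dy":-0.12,"dz":0,"wx":0,"wy":0,"wz":0.01},
  {"dx":0.25,"dy":-0.25,"dz":0,"wx":0,"wy":0,"wz":0.02},
  {"dx":0.38,"dy":-0.37,"dz":0,"wx":0,"wy":0,"wz":0.03},
  {"dx":0.504,"dy":-0.49,"dz":0.015,"wx":0,"wy":0,"wz":0.03},
], gripper=1)

```text
time: 31.95
eef_pos: [0.5294, -0.2913, 0.2014]
orientation: [0.026, -3.139, -0.004]
ft_force: [0.6, -1.4, 1.8]
finger_gap: 0.0856
grip_force: 0.0
```

>>> move_arm([
  {"dx":0.12,"dy":-0.12,"dz":0,"wx":0,"wy":0,"wz":0},
  {"dx":0.24,"dy":-0.25,"dz":0,"wx":0,"wy":0,"wz":0},
  {"dx":0.36,"dy":-0.38,"dz":0,"wx":0,"wy":0,"wz":0},
  {"dx":0.459,"dy":-0.492,"dz":0,"wx":0,"wy":0,"wz":0},
  {"dx":0.459,"dy":-0.492,"dz":0,"wx":0,"wy":0,"wz":0},
])

```text
time: 32.37
eef_pos: [0.4324, -0.3974, 0.2017]
orientation: [0.005, -3.135, 0.003]
ft_force: [-1.7, -0.7, 0.3]
finger_gap: 0.0855
grip_force: 0.0
```

>>> move_arm([
  {"dx":0,"dy":0,"dz":0.15,"wx":0,"wy":0,"wz":0},
  {"dx":0,"dy":0,"dz":0.3,"wx":0,"wy":0,"wz":0},
  {"dx":0,"dy":0,"dz":0.4,"wx":0,"wy":0,"wz":0},
  {"dx":0,"dy":0,"dz":0.4,"wx":0,"wy":0,"wz":0},
  {"dx":0,"dy":0,"dz":0.4,"wx":0,"wy":0,"wz":0},
])

```text
time: 32.78
eef_pos: [0.44, -0.3888, 0.1205]
orientation: [0.026, -3.137, -0.008]
ft_force: [-0.0, 0.2, 0.3]
finger_gap: 0.0855
grip_force: 0.0
```

```bash
python3 -c "
from h import *
pose(6); c=yk((.44,-.39)); print(bot.get_state()['joint_positions'].round(2)); go((.44,-.39,.006,181)); cam('wrist','w9.png')"
```

```text
pose [ 0.4413 -0.3905  0.123 ] sd [0.0006 0.0008 0.0013] t -179.04 tilt: tool z xy [-0.0002  0.0013]
pose [ 0.4415 -0.3908  0.1236] sd [0.0001 0.0001 0.0001] t -179.04 tilt: tool z xy [0.0011 0.0006]
top n 2429 circle [ 435.3 -390.7] [49.3 50.9] z 0.0315 minrect top [array([ 435. , -390.3]), array([47.6, 47.8]), np.float64(89.6)]
bar rect [ 435.3 -390.5] [119.8  47.9] 1.16
[ 0.26  0.53  0.64  1.58 -0.34  1.15  2.56]
from [ 0.4412 -0.3904  0.123 ] t -179.04
(0.44, -0.39, 0.006, 181) d [0.0059 0.001  0.5848] w [ 0.001   0.0001 -0.0004] rows 2.8
```

View pics/w9.png

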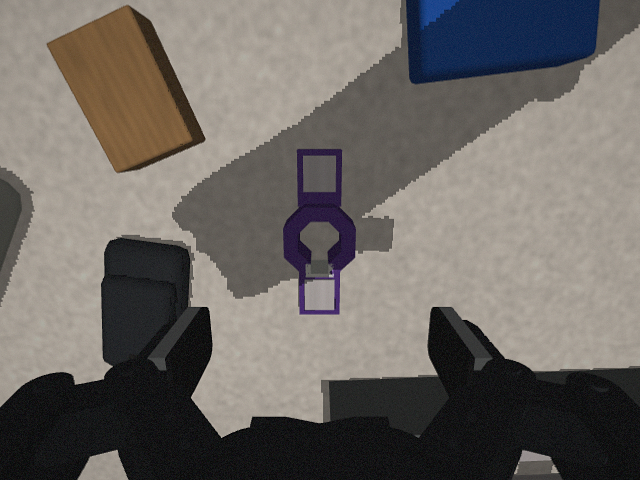

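The last yoke is centred at (320,238). The mouse at (147,300) and slide box at (500,40) are clear of the fingers.

>>> move_arm([
  {"dx":0.031,"dy":0,"dz":0.15,"wx":0,"wy":0,"wz":0},
  {"dx":0.031,"dy":0,"dz":0.3,"wx":0,"wy":0,"wz":0},
  {"dx":0.031,"dy":0,"dz":0.45,"wx":0,"wy":0,"wz":0},
  {"dx":0.031,"dy":0,"dz":0.58,"wx":0,"wy":0,"wz":0},
  {"dx":0.031,"dy":0,"dz":0.58,"wx":0,"wy":0,"wz":0},
])

```text
time: 33.7
eef_pos: [0.4313, -0.386, 0.0009]
orientation: [0.026, -3.132, -0.016]
ft_force: [-1.1, 0.4, -0.8]
finger_gap: 0.0852
grip_force: 0.0
```

>>> move_arm([
  {"dx":0,"dy":0,"dz":0,"wx":0,"wy":0,"wz":0},
  {"dx":0,"dy":0,"dz":0,"wx":0,"wy":0,"wz":0},
  {"dx":0,"dy":0,"dz":0,"wx":0,"wy":0,"wz":0},
  {"dx":0,"dy":0,"dz":0,"wx":0,"wy":0,"wz":0},
  {"dx":0,"dy":0,"dz":0,"wx":0,"wy":0,"wz":0},
], gripper=0.3)

```text
time: 34.12
eef_pos: [0.4362, -0.3917, 0.0089]
orientation: [-0.026, 3.138, -0.002]
ft_force: [0.7, 0.2, 6.2]
finger_gap: 0.0465
grip_force: 65.4
```

>>> move_arm([
  {"dx":0,"dy":0,"dz":-0.15,"wx":0,"wy":0,"wz":0},
  {"dx":0,"dy":0,"dz":-0.3,"wx":0,"wy":0,"wz":0},
  {"dx":0,"dy":0,"dz":-0.5,"wx":0,"wy":0,"wz":0},
  {"dx":0,"dy":0,"dz":-0.7,"wx":0,"wy":0,"wz":0},
  {"dx":0,"dy":0,"dz":-0.7,"wx":0,"wy":0,"wz":0},
])

```text
time: 34.53
eef_pos: [0.4382, -0.395, 0.1554]
orientation: [-0.026, 3.13, -0.014]
ft_force: [1.6, -2.6, -1.5]
finger_gap: 0.0466
grip_force: 64.6
```

```bash
python3 -c "
from h import *
pose(6); held(); go(K(-.105,.14,x=-.002)); print(bot.get_state()['joint_positions'].round(2))"
```

```text
pose [ 0.4354 -0.3911  0.1485] sd [0.0016 0.0024 0.004 ] t -179.04 tilt: tool z xy [ 0.0025 -0.0002]
held top n 7223 ellipse [0.6 0.3] [49.5 51.6] ext [-23.6 -23.2 -24.8] [ 25.   23.9 -19. ] tilt deg [-0.11 -0.04] z0 -0.0221 bar ((42.38624572753906, 0.46988677978515625), (36.77661895751953, 29.934127807617188), 0.14346982538700104) gap 0.04652822928037239 grip 64.53810615465045
from [ 0.4337 -0.3889  0.1441] t -179.04
(np.float64(0.6314800611300163), np.float64(-0.2904102045350847), 0.14, 183.7) d [-0.9973  0.4758  0.0186] w [ 0.0034 -0.0026 -0.0305] rows 5.3
[ 0.25  0.5   0.66  1.56 -0.32  1.19  2.55]
```

>>> move_arm([
  {"dx":-0.16,"dy":0.076,"dz":0,"wx":0,"wy":0,"wz":0},
  {"dx":-0.32,"dy":0.152,"dz":0,"wx":0,"wy":0,"wz":0},
  {"dx":-0.48,"dy":0.228,"dz":0,"wx":0,"wy":0,"wz":0},
  {"dx":-0.64,"dy":0.304,"dz":0,"wx":0,"wy":0,"wz":0},
  {"dx":-0.8,"dy":0.38,"dz":0,"wx":0,"wy":0,"wz":0},
])

```text
time: 35.3
eef_pos: [0.5941, -0.31, 0.1444]
orientation: [0.026, -3.138, -0.006]
ft_force: [1.2, -0.3, -3.5]
finger_gap: 0.0471
grip_force: 64.5
```

>>> move_arm([
  {"dx":-0.1,"dy":0.05,"dz":0,"wx":0,"wy":0,"wz":-0.015},
  {"dx":-0.197,"dy":0.096,"dz":0,"wx":0,"wy":0,"wz":-0.03},
  {"dx":-0.197,"dy":0.096,"dz":0,"wx":0,"wy":0,"wz":-0.03},
  {"dx":-0.197,"dy":0.096,"dz":0,"wx":0,"wy":0,"wz":-0.03},
  {"dx":-0.197,"dy":0.096,"dz":0,"wx":0,"wy":0,"wz":-0.03},
])

```text
time: 35.72
eef_pos: [0.631, -0.2923, 0.1446]
orientation: [0.098, -3.136, -0.004]
ft_force: [-0.8, -0.8, -2.5]
finger_gap: 0.0468
grip_force: 64.5
```

```bash
python3 -c "
from h import *
p,M=pose(6); held(); go(K(-.105,.062,x=-.002)); print(bot.get_state()['joint_positions'].round(2))"
```

```text
pose [ 0.6309 -0.293   0.1457] sd [0.0003 0.0003 0.0006] t -176.48 tilt: tool z xy [-0.0028  0.0019]
held top n 7163 ellipse [0.6 0.3] [49.6 52.2] ext [-23.4 -23.1 -24.2] [ 25.3  23.9 -19. ] tilt deg [-0.1  -0.07] z0 -0.0221 bar ((42.418087005615234, 0.48525142669677734), (36.844146728515625, 29.974822998046875), 0.055273570120334625) gap 0.046655248718877274 grip 64.50789908878505
from [ 0.632  -0.2923  0.1465] t -176.41
(np.float64(0.6314800611300163), np.float64(-0.2904102045350847), 0.062, 183.7) d [0.0015 0.0085 0.4227] w [ 0.0014 -0.0004 -0.0012] rows 2.0
[ 0.1   0.72  0.59  1.19 -0.39  1.34  2.28]
```

>>> move_arm([
  {"dx":0.002,"dy":0.008,"dz":0.12,"wx":0,"wy":0,"wz":0},
  {"dx":0.002,"dy":0.008,"dz":0.24,"wx":0,"wy":0,"wz":0},
  {"dx":0.002,"dy":0.008,"dz":0.34,"wx":0,"wy":0,"wz":0},
  {"dx":0.002,"dy":0.008,"dz":0.41,"wx":0,"wy":0,"wz":0},
  {"dx":0.002,"dy":0.008,"dz":0.41,"wx":0,"wy":0,"wz":0},
])

```text
time: 36.48
eef_pos: [0.6299, -0.2887, 0.0606]
orientation: [0.099, -3.134, -0.008]
ft_force: [-0.4, 0.1, -4.0]
finger_gap: 0.0469
grip_force: 64.5
```

>>> move_arm([
  {"dx":0,"dy":0,"dz":0.01,"wx":0,"wy":0,"wz":0},
  {"dx":0,"dy":0,"dz":0.02,"wx":0,"wy":0,"wz":0},
  {"dx":0,"dy":0,"dz":0.03,"wx":0,"wy":0,"wz":0},
  {"dx":0,"dy":0,"dz":0.04,"wx":0,"wy":0,"wz":0},
  {"dx":0,"dy":0,"dz":0.04,"wx":0,"wy":0,"wz":0},
])

```text
time: 36.9
eef_pos: [0.6326, -0.2906, 0.059]
orientation: [-0.1, 3.138, 0.002]
ft_force: [-1.8, 1.1, 4.5]
finger_gap: 0.0466
grip_force: 65.2
```

```bash
python3 -c "
from h import *
pose(2); print(bot.get_state()['ft_force']); held()"
```

```text
pose [ 0.6326 -0.2906  0.059 ] sd [0. 0. 0.] t -176.34 tilt: tool z xy [0.0017 0.0012]
[-2.63117115  1.26211142  5.27954383]
held top n 7270 ellipse [0.5 0.5] [49.4 51.7] ext [-23.4 -23.1 -24.1] [ 25.3  23.9 -19. ] tilt deg [-0.03 -0.02] z0 -0.0221 bar ((42.398529052734375, 0.4903554916381836), (36.76587677001953, 29.993383407592773), 0.0314648300409317) gap 0.04646162331536799 grip 65.43940465897322
```

On the rails. I'll release, rise, draw back and check everything.

>>> move_arm([
  {"dx":0,"dy":0,"dz":0,"wx":0,"wy":0,"wz":0},
  {"dx":0,"dy":0,"dz":0,"wx":0,"wy":0,"wz":0},
  {"dx":0,"dy":0,"dz":0,"wx":0,"wy":0,"wz":0},
  {"dx":0,"dy":0,"dz":0,"wx":0,"wy":0,"wz":0},
], gripper=0.8)

```text
time: 37.38
eef_pos: [0.632, -0.2899, 0.0561]
orientation: [0.1, -3.139, -0.003]
ft_force: [0.2, -0.1, -1.0]
finger_gap: 0.0685
grip_force: 0.0
```

>>> move_arm([
  {"dx":0,"dy":0,"dz":-0.1,"wx":0,"wy":0,"wz":0},
  {"dx":0,"dy":0,"dz":-0.25,"wx":0,"wy":0,"wz":0},
  {"dx":0,"dy":0,"dz":-0.4,"wx":0,"wy":0,"wz":0},
  {"dx":0,"dy":0,"dz":-0.6,"wx":0,"wy":0,"wz":0},
  {"dx":0,"dy":0,"dz":-0.75,"wx":0,"wy":0,"wz":0},
])

```text
time: 37.8
eef_pos: [0.6324, -0.2906, 0.209]
orientation: [-0.1, 3.139, 0.001]
ft_force: [0.9, -0.3, 1.0]
finger_gap: 0.0685
grip_force: 0.0
```

>>> move_arm([
  {"dx":0.1,"dy":0.05,"dz":-0.1,"wx":0,"wy":0,"wz":0},
  {"dx":0.25,"dy":0.15,"dz":-0.25,"wx":0,"wy":0,"wz":0},
  {"dx":0.35,"dy":0.3,"dz":-0.4,"wx":0,"wy":0,"wz":0},
  {"dx":0.5,"dy":0.4,"dz":-0.5,"wx":0,"wy":0,"wz":0},
  {"dx":0.5,"dy":0.4,"dz":-0.5,"wx":0,"wy":0,"wz":0},
])

```text
time: 38.22
eef_pos: [0.5257, -0.2154, 0.3114]
orientation: [-0.103, 3.135, 0.005]
ft_force: [0.5, -0.9, 0.7]
finger_gap: 0.0682
grip_force: 0.0
```

```bash
python3 -c "
from h import *
pose(6); c=cam('wrist','w10.png'); P,uv=cloud(c); V=violet(c)[uv[:,1],uv[:,0]]; a=np.radians(RY)
for k in (.105,0,-.105):
    g=K(k,0)[:2]; m=V&(np.hypot(P[:,0]-g[0],P[:,1]-g[1])<.075)&(P[:,2]>.072)
    b=V&(np.hypot(P[:,0]-g[0],P[:,1]-g[1])<.075)&(P[:,2]<.070)&(P[:,2]>.055)
    L=(P[m][:,:2].mean(0)-RO)@np.array([[np.cos(a),-np.sin(a)],[np.sin(a),np.cos(a)]])
    print('slot',k,'local',L.round(4),'top z',np.median(P[m][:,2]).round(4) if m.any() else 0,'bar z 10/90',np.percentile(P[b][:,2],[10,50,90]).round(4) if b.any() else 0)
for n in ('scene','side'): plate(n); post(n); [print(*y) for y in yokes(cam(n),60)]
c=cam('scene','scene1.png')
for t in ['jar','drop_bottle','counter','slide_box','mouse','slide_pack']: print(t,[np.round(r['rect']).astype(int).tolist() for r in bot.recognise(t,'scene')[:1]])
print(bot.get_state()['time'],bot.get_state()['ft_force'])
"
```

```text
pose [ 0.527  -0.2166  0.3081] sd [0.0007 0.0007 0.0025] t -176.31 tilt: tool z xy [0.002  0.0024]
slot 0.105 local [-0.0076  0.1117] top z 0.0811 bar z 10/90 [0.0598 0.0652 0.0666]
slot 0 local [-0.0033 -0.0004] top z 0.081 bar z 10/90 [0.0606 0.0651 0.0667]
slot -0.105 local [-0.0089 -0.0995] top z 0.0808 bar z 10/90 [0.0609 0.0649 0.0664]
plate 637 x [-90. -66. -50.] y [-71.  40.] z [83. 86. 89.]
post scene 168 x [-115.6  -73.4] y [ 7.8 13.7 20.3] z [ 93. 122.]
488 [217. 255.] [ 0.633 -0.289] [123.  48.] -174 [0.055 0.083]
575 [259. 269.] [ 0.622 -0.187] [133.  50.] -174 [0.056 0.083]
430 [303. 283.] [ 0.628 -0.078] [121.  47.] -179 [0.058 0.083]
150 [503. 286.] [0.431 0.305] [92. 15.] -173 [0.049 0.074]
plate 320 x [-92. -66. -51.] y [-72.  34.] z [82. 85. 88.]
post side 192 x [-120.6  -77.7] y [ 5.6 10.3 18.4] z [ 91. 120.]
141 [127.  37.] [0.27  0.761] [27. 54.] 172 [0.254 0.28 ]
67 [168.  48.] [0.389 0.795] [24. 12.] -137 [0.16 0.21]
243 [238. 154.] [0.449 0.312] [36. 91.] -175 [0.044 0.072]
570 [373. 218.] [ 0.634 -0.074] [128.  96.] -178 [0.054 0.082]
710 [398. 247.] [ 0.634 -0.179] [139.  93.] -171 [0.053 0.082]
700 [428. 280.] [ 0.642 -0.286] [139.  85.] -172 [0.052 0.082]
jar [[402, 302, 27, 31]]
drop_bottle [[371, 372, 25, 26]]
counter [[422, 369, 32, 38]]
slide_box [[287, 179, 45, 35]]
mouse [[172, 200, 45, 34]]
slide_pack [[207, 170, 28, 28]]
39.2167 [ 0.24884482 -0.28770827  0.65827522]
```

View pics/scene1.png

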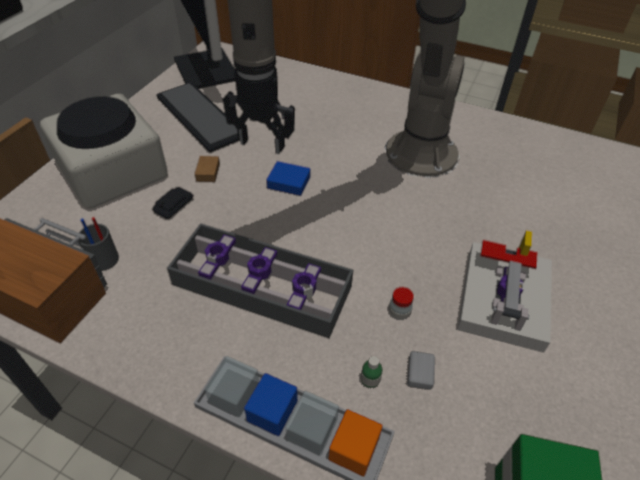

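The final scene picture shows three spares lying side by side in the rack at (217,255), (259,269) and (303,283). The bar is shut with the yellow latch across at (526,243), and the bystanders are where they started. Handing in.

```bash
python3 -c "
from rig import bot
print(bot.job_done())"
```

```text
the job is handed in; nothing more can be done
None
```

I've handed the job in (the hand-in gave no verdict): yoke B is home on shaft B, the hold-down bar is shut with the latch about 26 mm across, and the three spares lie flat on the rack with the other things left where they were.

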